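Turn a rinsed centrifuge adapter over to drain

TASK

A freshly rinsed centrifuge tube adapter (the half-round block with rows of bores) has been left on the bench on its rounded underside, where it rocks at the slightest touch. Steady it, turn it over, and lay it bored flat face down in the middle of the free half of the ribbed drain board, lengthwise along the board like its twin, so that the bores can drain. Lay it over under control, without letting it topple or drop, and leave its twin, the wash bottle, the beaker and the timer where they are.

Things in the scene. Friction and masses are not known exactly. Their poses are not given: they have to be found in the camera images.
- adapter: The adapter to turn over: grey plastic block 95 mm long, 60 wide, 42 deep, about 0.2 kg, D-shaped in section, two rows of four blind bores in its flat face. Origin: centre of the flat face. x across, y lengthwise, z out of the flat face (up at the start, straight down at the finish; either end may point either way). Free to rock about y: a touch sets it swinging, by up to 60 degrees, always back to flat face up.
- adapter_grip (a point): Point inside the adapter 12 mm under the centre of its flat face, midway between its two straight long sides (60 mm apart, each 24 mm high from the flat face): the place to grip across the width. Below them the underside is round, radius 34 mm. Both ends are flat and square, so it also stands by itself on an end; centre of mass about 20 mm from the flat face. Axes as the adapter's.
- drain_board: Fixed white ribbed drain board lying on the bench, 130 mm (x) by 300 mm (y, its length) by 10 mm high, no rim: the tops of frame and ribs are one flat support face. Origin: centre of its underside, z up. A wider rib across the middle parts its two halves.
- free_half (a point): Centre of the free half of the drain board, on the support face (10 mm above the bench); axes as the board's. The twin lies in the other half, about 150 mm away along the board's -y.
- parked_adapter: The twin, same shape and size, already lying bored face down lengthwise on the other half of the board; loose. Origin: centre of its flat face. Not to be disturbed.
- wash_bottle: Wash bottle with bent spout, 178 mm tall, 66 mm across; stands on the bench behind the work; loose. Origin: centre of its underside.
- beaker: Small clear beaker, 67 mm across, 71 mm tall; stands on the bench behind the work; loose. Origin: centre of its underside.
- lab_timer: Flat white timer, 64 x 66 x 18 mm, on the bench to the left; loose. Origin: centre of its underside.

How it is judged (in metres and radians):
At the end, for the whole second after the job is handed in: The adapter lies still, flat bored face down (within 5 degrees) on the drain board, its centre within 30 mm of the middle of the free half in each direction and its length along the board within 15 degrees (angle between adapter's own z axis and vertical above 3.05 rad and z of adapter in the frame of free_half between -0.004 and 0.004 m and x of adapter in the frame of free_half between -0.03 and 0.03 m and y of adapter in the frame of free_half between -0.03 and 0.03 m and angle between the y axis of adapter and the y axis of drain_board, either way round below 0.26 rad and linear speed of adapter below 0.02 m/s and angular speed of adapter below 0.2 rad/s); the robot touches nothing.
It fails at once if the adapter topples or drops instead of being laid over (it turns faster than 8 rad/s once it is past 70 degrees from flat face up, or, untouched by the fingers, moves faster than 0.6 m/s) ((angle between adapter's own z axis and vertical above 1.22 rad and angular speed of adapter above 8 rad/s) or (contact force between adapter and the fingers below 0.1 N and linear speed of adapter above 0.6 m/s)).
It fails at once if the twin is moved by more than 20 mm (distance of parked_adapter from where it was at the start of the episode above 0.02 m).
It fails at once if the wash bottle is moved by more than 20 mm (distance of wash_bottle from where it was at the start of the episode above 0.02 m).
It fails at once if the beaker is moved by more than 20 mm (distance of beaker from where it was at the start of the episode above 0.02 m).
It fails at once if the timer is moved by more than 20 mm (distance of lab_timer from where it was at the start of the episode above 0.02 m).
It also fails if it takes over 58 s, if anything falls off the work surface, if the arm or the gripper's body presses on something with over 40 N, if the wrist force passes 120 N, or if a joint passes its speed limit or range.

ROBOT

A 6-joint arm with a two-finger parallel gripper is mounted at the origin on a cart in front of the work surface, level with it; the furniture and walls round the work are solid. World frame = base frame: x ahead of the robot, y to its left, z up, the work surface at z = 0. Lengths are in m, angles in degrees, forces in N, time in s.
With the tool pointing down it reaches from about 0.25 to 0.775 m from the base axis. Payload 8.9 kg.
Tool frame: the origin (TCP) lies midway between the tips of the shut fingers; the grasp point (between the pads) lies 19 mm behind it; z points along the fingers, y is the line along which they close (so a half turn about z gives the same grasp; the last joint's range is limited). The gripper opens to 85 mm and grips with 20 to 120 N. Pads are 22 mm wide; open, the fingers measure 114 mm over their backs; the gripper's body (76 mm by 85 mm) begins 54 mm behind the grasp point. The pads swing forward as they close: fully open they stand 13 mm farther back than shut.
Start: joints at [63.581, 16.656, -8.789, 64.555, 0, 82.019], TCP at [0.166, 0.498, 0.199] pointing down, gripper open.
Joint ranges: [-144.48, 144.48], [-52.06, 99.96], [-74.48, 78.29], [-112.23, 115.85], [-86.99, 84.42], [-180, 180]. Speed limits (degrees/s): [127.2, 127.2, 159.86, 180, 180, 180].

INTERFACE

Orientations are given as [roll, pitch, yaw] about the fixed x, y, z axes, in that order (R = Rz(yaw) Ry(pitch) Rx(roll)).
In Python, from cell import read_state, capture, hand_in, find_in, masks_of gives the robot as it stands.
- The arm moves only by the tool arm_command, never from a script. Its argument "steps" is a list of rows, each an object with "twist": the turn, a rotation vector about the tool's x, y, z in degrees, a list of three; "xyz": the shift along the tool's x, y, z in m, a list of three; "jaw": the opening, from 0 (shut) to 1 (fully open). In form: [{"twist": [ax, ay, az], "xyz": [tx, ty, tz], "jaw": jaw}, ...]. A call has exactly 10 rows; each row shifts and turns the commanded pose from where the row before left it, along the tool's axes as they then stand; what a row does not reach is not made up. A row lasts 1/12 s, in which the tool goes at most 41.7 mm and 7.16 degrees, less where a joint would pass 70% of its speed; a pose out of reach is approached as far as the arm can. A call with a gripper value outside its range is refused whole. The fingers move at their own pace and stop on an object; "force" is the grip in N (left out, the last holds). Time passes only in rows, so rows that do not move let the fingers close, or fill a call up. It gives the time, the measured TCP pose, the force, the opening and the grip force at its end, in the units of the state.
- read_state(): the state, without advancing time (a new reading comes with each control period).
- capture(name): name is "side" or "top" or "wrist"; returns a dict with "color" (400x640x3 uint8, red, green, blue), "intrinsics" (3x3 intrinsics, pixels), "extrinsics" (4x4, takes a point from camera to world coordinates). Camera axes: x right, y down, z forward; pixel columns grow to the right and rows downward; lengths in m; the calibration is good to about 2 mm. The wrist camera is an equidistant fisheye: a pixel r from the principal point sees the ray r / f radians off the axis. A picture is of the moment at which its call begins. There is no depth.
- hand_in(): hands the job in; it is judged then, once.
Trained networks look in a picture, given as the dict that the camera call returned (one of the last four; its "shot" number tells which), for a name from the list of things; names that differ only in an ending like _2 or _b are one class to them, and where a whole thing is asked for, a point or a joint stands for the part that bears it (a point fixed in the world has none). Each returns a list of dicts, best first, with "confidence" (0 to 1); they miss things now and then, are a little off and sometimes report something else, mostly with a low value. They report only what shows in the picture. A call takes as long as a camera call.
- find_in(target, picture): "rect" ([left, top, right, bottom] in pixels, round what is visible of it).
- masks_of(target, picture): "mask" (400x640 bool, what is visible of it) and "rect" ([left, top, right, bottom] in pixels, round what is visible of it).
The state is a dict: "time_s": time; "q": joint angles; "qd": joint speeds; "joint_torque": joint torques, N m; "ee_pos": TCP position; "eef_rot": TCP orientation; "force": force on the tool from outside, world axes, zero at the start; "torque": the same for the moment, N m; "grip_width": finger opening in m; "finger_force": force on a finger pad.
Only numpy, scipy, OpenCV 4.12 (cv2) and the standard library are available. Lean on these libraries where they do the work, as an engineer would, in place of code of your own. Each camera call takes 0.05 s, during which the arm holds its last target. There are 200 camera calls.

## Working session

There is one attempt and no reset: what is moved stays moved. The work goes in short steps, Python scripts to look and compute and a tool call to move; the robot and the scene stay as the last step left them, time stands still between calls to the robot, and variables do not carry over. Pictures are saved under pics/ and viewed, at most 10 in all, crops included, and the job is handed in when it is done.

Besides the shell and the picture viewer there is one more tool, called after "Emit:" as name(argument=value, ...), one argument or row to a line, values as JSON. arm_command: Moves the arm, as the interface text tells. Its arguments: {"type":"object","properties":{"steps":{"type":"array","items":{"type":"object","properties":{"twist":{"type":"array","items":{"type":"number"}},"xyz":{"type":"array","items":{"type":"number"}},"jaw":{"type":"number"}}}},"force":{"type":"number"}},"required":["steps"]}

```bash
mkdir -p pics
cat > h.py <<'E'
import numpy as np,cv2
from cell import *
def plane(c,uv,z):
    K=np.array(c['intrinsics']);T=np.array(c['extrinsics'])
    d=T[:3,:3]@np.linalg.inv(K)@np.array([uv[0],uv[1],1.]);o=T[:3,3]
    return o+d*(z-o[2])/d[2]
E
python3 - <<'E'
from h import *
s=read_state();print(s)
P=[]
for n in ['top','side']:
    c=capture(n);P.append(c['color']);print(n,np.round(c['intrinsics'],1).tolist(),np.round(c['extrinsics'],3).tolist())
    cv2.imwrite(f'pics/{n}0.png',c['color'][:,:,::-1])
    for t in ['adapter','drain_board','parked_adapter','wash_bottle','beaker','lab_timer']:
        for r in masks_of(t,c)[:2]:
            m=r['mask'].astype(np.uint8);q=cv2.minAreaRect(cv2.findNonZero(m))
            z={'adapter':.042,'drain_board':.01,'parked_adapter':.03}.get(t,.0)
            b=cv2.boxPoints(q)
            print(n,t,round(r['confidence'],2),r['rect'],[np.round(plane(c,p,z)[:2],3).tolist() for p in b])
E
```

```text
{'time_s': 0.0, 'q': array([ 6.35831912e+01,  1.66900227e+01, -8.82977593e+00,  6.45568063e+01,
       -5.78902450e-04,  8.20197503e+01]), 'qd': array([-0.03042798,  0.12208265,  0.08850932, -0.08600799, -0.07511992,
        0.04512871]), 'joint_torque': array([-2.41134891e-03, -5.37149227e+01,  3.31363285e+01,  1.59263914e-02,
       -1.61256180e-04, -2.93322444e-05]), 'ee_pos': array([0.16580601, 0.49761787, 0.19883085]), 'eef_rot': array([-1.79924057e+02, -1.00618987e-02,  1.61563435e+02]), 'force': array([-0.03198875,  0.56672936,  0.43126958]), 'torque': array([-0.05217196,  0.01011209, -0.06015571]), 'finger_force': 0.0, 'grip_width': 0.0854862443951787}
top [[450.6, 0.0, 323.9], [0.0, 450.6, 201.4], [0.0, 0.0, 1.0]] [[-0.005, -0.981, 0.196, 0.326], [-1.0, 0.007, 0.011, 0.035], [-0.012, -0.196, -0.981, 1.169], [0.0, 0.0, 0.0, 1.0]]
top adapter 0.95 [260.8, 224.5, 301.0, 256.5] [[0.465, 0.211], [0.493, 0.117], [0.433, 0.099], [0.406, 0.193]]
top parked_adapter 0.62 [430.3, 193.8, 469.8, 226.3] [[0.551, -0.219], [0.579, -0.32], [0.52, -0.332], [0.493, -0.232]]
top wash_bottle 0.7
[... 612 characters left out ...]
1.0]]
side adapter 0.65 [329.8, 234.1, 361.2, 275.5] [[0.453, 0.258], [0.499, 0.119], [0.436, 0.1], [0.4, 0.242]]
side drain_board 0.87 [333.6, 167.2, 384.7, 215.9] [[0.547, -0.016], [0.652, -0.325], [0.494, -0.369], [0.427, -0.053]]
side parked_adapter 0.72 [353.5, 159.6, 374.4, 182.9] [[0.595, -0.348], [0.537, -0.375], [0.491, -0.2], [0.541, -0.177]]
side wash_bottle 0.93 [238.9, 163.4, 277.0, 243.6] [[0.699, 0.181], [0.955, -0.222], [0.848, -0.26], [0.628, 0.155]]
side beaker 0.94 [292.9, 166.3, 320.1, 203.1] [[0.771, -0.262], [0.705, -0.293], [0.617, -0.082], [0.673, -0.057]]
side lab_timer 0.59 [310.4, 303.3, 350.1, 335.6] [[0.476, 0.294], [0.413, 0.267], [0.388, 0.343], [0.444, 0.367]]
```

Run:
```python
import cv2
a=cv2.imread('pics/top0.png')[110:300,180:500]
cv2.imwrite('pics/topc.png',cv2.resize(a,None,fx=2.5,fy=2.5,interpolation=2))
a=cv2.imread('pics/top0.png')
```

```text
(no output)
```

View pics/topc.png

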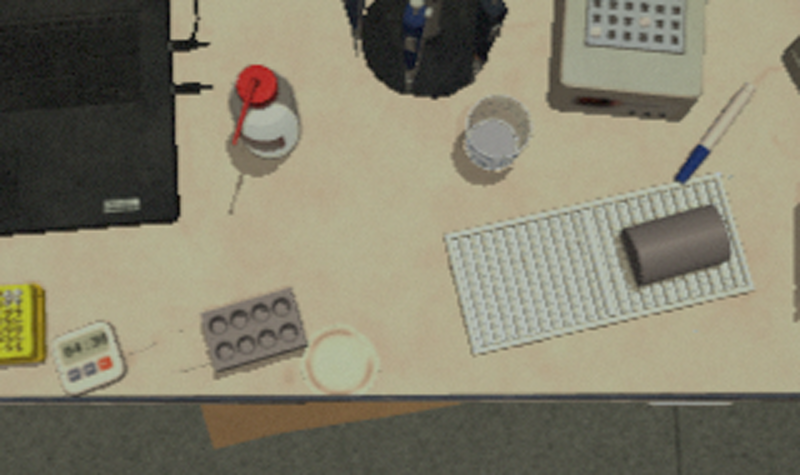

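View pics/side0.png

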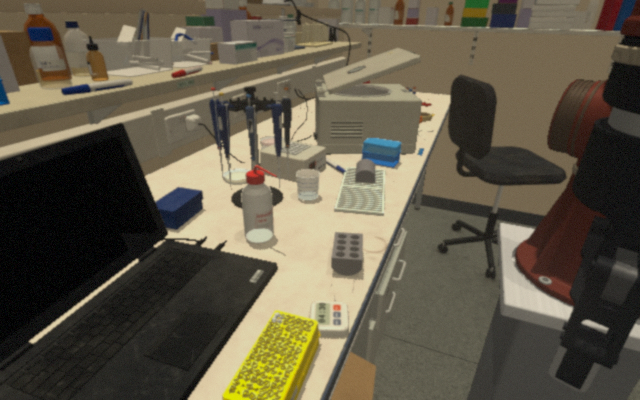

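The top view shows the adapter at crop (255,332), with its length lying almost tangential to the base. The board corners are at crop (445,235), (720,175), (752,290) and (473,354), the twin is on the right half, and the left half is free. Nothing stands between them except a flat ring mark.

```bash
cat >> h.py <<'E'
from scipy.spatial.transform import Rotation as Ro
from scipy.linalg import expm,logm
def pose(p,R):
    T=np.eye(4);T[:3,:3]=R;T[:3,3]=p;return T
def cur():
    s=read_state();return pose(s['ee_pos'],Ro.from_euler('xyz',s['eef_rot'],degrees=True).as_matrix())
def tool(g,yaw,tilt,back=.019):
    """grasp point g; closing dir at angle yaw (deg); tool down, turned by tilt about world closing dir (right hand)"""
    y=np.array([np.cos(np.radians(yaw)),np.sin(np.radians(yaw)),0])
    z=np.array([0,0,-1.]);R=np.c_[np.cross(y,z),y,z]
    R=Ro.from_rotvec(np.radians(tilt)*y).as_matrix()@R
    return pose(np.array(g)+back*R[:,2],R)
def rows(A,B,n):
    """n equal rows (screw) from A to B; also needed n"""
    D=np.real(expm(logm(np.linalg.inv(A)@B)/n))
    r=Ro.from_matrix(D[:3,:3]).as_rotvec(degrees=True)
    print(n,'rows twist',np.round(r,2).tolist(),'xyz',np.round(D[:3,3],4).tolist(),'|',round(np.linalg.norm(r),1),'deg',round(1e3*np.linalg.norm(D[:3,3]),1),'mm')
E
python3 - <<'E'
from h import *
c=capture('top')
f=lambda x,y,z:plane(c,(x/2.5+180,y/2.5+110),z)
b=[f(*p,.01) for p in [(445,235),(720,175),(752,290),(473,354)]]
print('board',np.round(b,3)[:,:2].tolist(),[round(np.linalg.norm(b[i]-b[i-1]),3) for i in range(4)])
C=np.mean(b,0);d=(b[0]+b[3]-b[1]-b[2]);d/=np.linalg.norm(d)
print('ydir',d,np.degrees(np.arctan2(d[1],d[0]))-90,'free',C+.075*d)
a=[f(*p,.042) for p in [(203,312),(291,288),(306,345),(217,367)]]
print('adapter',np.round(a,3)[:,:2].tolist(),[round(np.linalg.norm(a[i]-a[i-1]),3) for i in range(4)],np.mean(a,0))
d=a[0]+a[3]-a[1]-a[2];print(np.degrees(np.arctan2(d[1],d[0]))-90)
g=np.mean(a,0)-[0,0,.012];A=cur()
rows(A,tool(g+[0,0,.12],16,0),10)
rows(A,tool(g+[0,0,.12],16,0),20)
E
```

```text
board [[0.55, -0.042], [0.612, -0.333], [0.489, -0.358], [0.425, -0.068]] [np.float64(0.127), np.float64(0.298), np.float64(0.125), np.float64(0.297)]
ydir [-0.21293733  0.97706586  0.        ] 12.294542922396758 free [ 0.50301427 -0.12690839  0.01      ]
adapter [[0.466, 0.205], [0.49, 0.117], [0.432, 0.101], [0.411, 0.19]] [np.float64(0.057), np.float64(0.092), np.float64(0.06), np.float64(0.091)] [0.44989277 0.15330594 0.042     ]
14.297162494429116
10 rows twist [0.0, -0.0, 5.56] xyz [-0.0461, -0.0057, 0.0068] | 5.6 deg 46.9 mm
20 rows twist [0.0, -0.0, 2.78] xyz [-0.0231, -0.0023, 0.0034] | 2.8 deg 23.5 mm
```

Emit:
arm_command(
  steps=[
    {"twist": [0, 0, 2.9], "xyz": [-0.0231, -0.0023, 0.0015], "jaw": 1},
    {"twist": [0, 0, 2.9], "xyz": [-0.0231, -0.0023, 0.0015], "jaw": 1},
    {"twist": [0, 0, 2.9], "xyz": [-0.0231, -0.0023, 0.0015], "jaw": 1},
    {"twist": [0, 0, 2.9], "xyz": [-0.0231, -0.0023, 0.0015], "jaw": 1},
    {"twist": [0, 0, 2.9], "xyz": [-0.0231, -0.0023, 0.0015], "jaw": 1},
    {"twist": [0, 0, 2.9], "xyz": [-0.0231, -0.0023, 0.0015], "jaw": 1},
    {"twist": [0, 0, 2.9], "xyz": [-0.0231, -0.0023, 0.0015], "jaw": 1},
    {"twist": [0, 0, 2.9], "xyz": [-0.0231, -0.0023, 0.0015], "jaw": 1},
    {"twist": [0, 0, 2.9], "xyz": [-0.0231, -0.0023, 0.0015], "jaw": 1},
    {"twist": [0, 0, 2.9], "xyz": [-0.0231, -0.0023, 0.0015], "jaw": 1},
  ],
)

```text
time_s: 1.58
ee_pos: [0.3499, 0.3585, 0.1843]
eef_rot: [180.0, 0.0, 132.4]
force: [0.4, 0.2, -0.5]
grip_width: 0.0853
finger_force: 0.0
```

Emit:
arm_command(
  steps=[
    {"twist": [0, 0, 2.9], "xyz": [-0.0231, -0.0023, 0.0015], "jaw": 1},
    {"twist": [0, 0, 2.9], "xyz": [-0.0231, -0.0023, 0.0015], "jaw": 1},
    {"twist": [0, 0, 2.9], "xyz": [-0.0231, -0.0023, 0.0015], "jaw": 1},
    {"twist": [0, 0, 2.9], "xyz": [-0.0231, -0.0023, 0.0015], "jaw": 1},
    {"twist": [0, 0, 2.9], "xyz": [-0.0231, -0.0023, 0.0015], "jaw": 1},
    {"twist": [0, 0, 2.9], "xyz": [-0.0231, -0.0023, 0.0015], "jaw": 1},
    {"twist": [0, 0, 2.9], "xyz": [-0.0231, -0.0023, 0.0015], "jaw": 1},
    {"twist": [0, 0, 2.9], "xyz": [-0.0231, -0.0023, 0.0015], "jaw": 1},
    {"twist": [0, 0, 2.9], "xyz": [-0.0231, -0.0023, 0.0015], "jaw": 1},
    {"twist": [0, 0, 2.9], "xyz": [-0.0231, -0.0023, 0.0015], "jaw": 1},
  ],
)

```text
time_s: 2.42
ee_pos: [0.4423, 0.148, 0.1694]
eef_rot: [180.0, 0.0, 103.4]
force: [0.0, 0.1, 0.3]
grip_width: 0.0854
finger_force: 0.0
```

```bash
cat >> h.py <<'E'
def fplane(c,uv,z):
    K=np.array(c['intrinsics']);T=np.array(c['extrinsics'])
    v=np.array([(uv[0]-K[0,2])/K[0,0],(uv[1]-K[1,2])/K[1,1]]);r=np.linalg.norm(v)
    d=T[:3,:3]@np.r_[np.sin(r)*v/max(r,1e-9),np.cos(r)];o=T[:3,3]
    return o+d*(z-o[2])/d[2]
E
python3 - <<'E'
from h import *
s=read_state();print(s['ee_pos'],s['eef_rot'],s['q'],s['time_s'])
c=capture('wrist');cv2.imwrite('pics/w1.png',c['color'][:,:,::-1])
print(np.round(c['intrinsics'],1).tolist(),np.round(c['extrinsics'],3).tolist())
for r in masks_of('adapter',c)[:2]:
    q=cv2.boxPoints(cv2.minAreaRect(cv2.findNonZero(r['mask'].astype(np.uint8))))
    print(r['confidence'],r['rect'],q.tolist(),[np.round(fplane(c,p,.042)[:2],3).tolist() for p in q])
E
```

```text
[0.44225181 0.14804597 0.16941366] [1.79978423e+02 2.24219690e-03 1.03415418e+02] [ 9.51589496e+00  1.14843300e+01 -2.03929919e+01  5.81009985e+01
 -7.69621079e-04  8.61004766e+01] 2.4167
[[309.7, 0.0, 323.9], [0.0, 309.7, 200.4], [0.0, 0.0, 1.0]] [[0.973, 0.224, 0.063, 0.428], [0.233, -0.937, -0.261, 0.214], [0.001, 0.269, -0.963, 0.345], [0.0, 0.0, 0.0, 1.0]]
0.82 [301.8, 129.9, 366.3, 229.5] [[301.5583801269531, 131.66058349609375], [363.8642272949219, 129.97665405273438], [366.4481506347656, 225.58248901367188], [304.1423034667969, 227.26641845703125]] [[0.41, 0.195], [0.469, 0.211], [0.497, 0.116], [0.434, 0.099]]
```

View pics/w1.png

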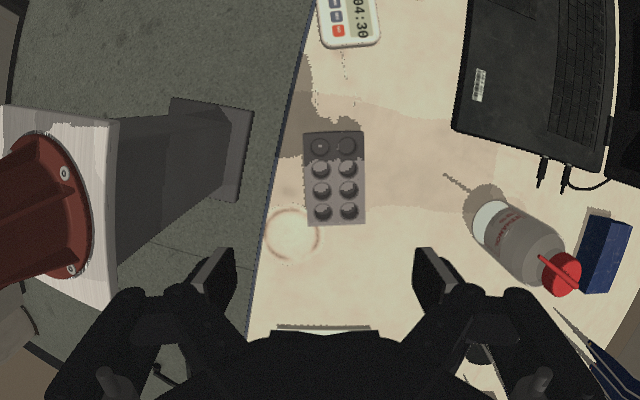

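The wrist view shows the adapter level: its flat face spans px (303,131) to (365,226), centred between the fingers' lines. It measures (0.451,0.154), yaw about 15°, which agrees with the top view. Next I'll approach tilted −30° about the closing axis.

Run:
```python
from h import *
A=cur();g=np.array([.451,.154,.030])
B=tool(g,15,-30,.022);P=B.copy();P[:3,3]-=.09*B[:3,2]
rows(A,P,8);rows(P,B,8);print(P[:3,3],B[:3,3])
```

```text
8 rows twist [-0.06, -3.74, -0.21] xyz [0.0071, 0.0012, 0.0088] | 3.8 deg 11.4 mm
8 rows twist [0.0, 0.0, 0.0] xyz [-0.0, 0.0, 0.0113] | 0.0 deg 11.3 mm
[0.44220015 0.18684148 0.08888973] [0.45384701 0.14337482 0.01094744]
```

Emit:
arm_command(
  steps=[
    {"twist": [-0.1, -3.74, -0.2], "xyz": [0.0071, 0.0012, 0.0088], "jaw": 1},
    {"twist": [-0.1, -3.74, -0.2], "xyz": [0.0071, 0.0012, 0.0088], "jaw": 1},
    {"twist": [-0.1, -3.74, -0.2], "xyz": [0.0071, 0.0012, 0.0088], "jaw": 1},
    {"twist": [-0.1, -3.74, -0.2], "xyz": [0.0071, 0.0012, 0.0088], "jaw": 1},
    {"twist": [-0.1, -3.74, -0.2], "xyz": [0.0071, 0.0012, 0.0088], "jaw": 1},
    {"twist": [-0.1, -3.74, -0.2], "xyz": [0.0071, 0.0012, 0.0088], "jaw": 1},
    {"twist": [-0.1, -3.74, -0.2], "xyz": [0.0071, 0.0012, 0.0088], "jaw": 1},
    {"twist": [-0.1, -3.74, -0.2], "xyz": [0.0071, 0.0012, 0.0088], "jaw": 1},
    {"twist": [0, 0, 0], "xyz": [0, 0, 0], "jaw": 1},
    {"twist": [0, 0, 0], "xyz": [0, 0, 0], "jaw": 1},
  ],
)

```text
time_s: 3.35
ee_pos: [0.4411, 0.1903, 0.0879]
eef_rot: [179.8, 29.9, 105.3]
force: [-0.5, 0.2, 0.7]
grip_width: 0.0853
finger_force: 0.0
```

Run:
```python
from h import *
s=read_state();print(s['ee_pos'],s['eef_rot'],s['q'])
c=capture('wrist');cv2.imwrite('pics/w2.png',c['color'][:,:,::-1])
for r in masks_of('adapter',c)[:1]:
    q=cv2.boxPoints(cv2.minAreaRect(cv2.findNonZero(r['mask'].astype(np.uint8))))
    print(r['confidence'],np.round(q).tolist(),[np.round(fplane(c,p,.042)[:2],3).tolist() for p in q])
A=cur();g=np.array([.451,.154,.030])
rows(A,tool(g,15,-30,.022),8)
```

```text
[0.44106053 0.19029878 0.08793823] [179.76099697  29.89930115 105.33240436] [ 34.73531868  27.90466649 -17.88017153  54.77861269 -28.13484147
 111.99311817]
0.87 [[280.0, 249.0], [280.0, 137.0], [366.0, 137.0], [366.0, 249.0]] [[0.426, 0.098], [0.406, 0.218], [0.459, 0.233], [0.503, 0.119]]
8 rows twist [0.06, -0.02, 0.01] xyz [-0.0003, -0.0001, 0.0115] | 0.1 deg 11.5 mm
```

View pics/w2.png

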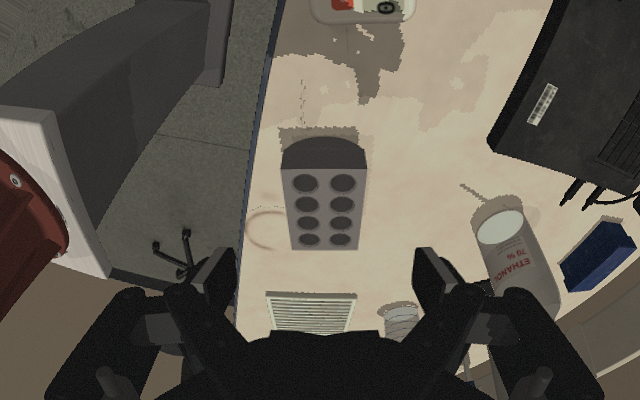

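The close view shows the face corners at (281,170), (367,168), (358,250) and (291,250). It is centred on u≈324, the finger midline, so I'm advancing and closing.

Emit:
arm_command(
  steps=[
    {"twist": [0, 0, 0], "xyz": [0, 0, 0.0115], "jaw": 1},
    {"twist": [0, 0, 0], "xyz": [0, 0, 0.0115], "jaw": 1},
    {"twist": [0, 0, 0], "xyz": [0, 0, 0.0115], "jaw": 1},
    {"twist": [0, 0, 0], "xyz": [0, 0, 0.0115], "jaw": 1},
    {"twist": [0, 0, 0], "xyz": [0, 0, 0.0115], "jaw": 1},
    {"twist": [0, 0, 0], "xyz": [0, 0, 0.0115], "jaw": 1},
    {"twist": [0, 0, 0], "xyz": [0, 0, 0.0115], "jaw": 1},
    {"twist": [0, 0, 0], "xyz": [-0.002, 0, 0.0115], "jaw": 1},
    {"twist": [0, 0, 0], "xyz": [0, 0, 0], "jaw": 1},
    {"twist": [0, 0, 0], "xyz": [0, 0, 0], "jaw": 1},
  ],
)

```text
time_s: 4.28
ee_pos: [0.4554, 0.143, 0.0111]
eef_rot: [179.5, 29.9, 104.9]
force: [-0.3, 0.7, 0.4]
grip_width: 0.0855
finger_force: 0.0
```

Emit:
arm_command(
  force=60,
  steps=[
    {"twist": [0, 0, 0], "xyz": [0, 0, 0], "jaw": 0.8},
    {"twist": [0, 0, 0], "xyz": [0, 0, 0], "jaw": 0.76},
    {"twist": [0, 0, 0], "xyz": [0, 0, 0], "jaw": 0.73},
    {"twist": [0, 0, 0], "xyz": [0, 0, 0], "jaw": 0.71},
    {"twist": [0, 0, 0], "xyz": [0, 0, 0], "jaw": 0.69},
    {"twist": [0, 0, 0], "xyz": [0, 0, 0], "jaw": 0.67},
    {"twist": [0, 0, 0], "xyz": [0, 0, 0], "jaw": 0.6},
    {"twist": [0, 0, 0], "xyz": [0, 0, 0], "jaw": 0.5},
    {"twist": [0, 0, 0], "xyz": [0, 0, 0], "jaw": 0.5},
    {"twist": [0, 0, 0], "xyz": [0, 0, 0], "jaw": 0.5},
  ],
)

```text
time_s: 5.12
ee_pos: [0.4549, 0.1443, 0.0113]
eef_rot: [179.6, 29.9, 105.2]
force: [-7.5, 5.4, 17.3]
grip_width: 0.0553
finger_force: 59.3
```

Run:
```python
from h import *
s=read_state();print(s['ee_pos'],s['eef_rot'],s['grip_width'],s['finger_force'],s['force'])
A=cur()
# grasp in tool at A; adapter origin estimate
g=A[:3,3]-.022*A[:3,2];print('grasp',g)
# lift then turn: target grasp point, tilt 60
U=A.copy();U[2,3]+=.07;rows(A,U,5)
yaw=15
B=tool(g+[0,0,.09],yaw,60,.022);rows(U,B,15)
```

```text
[0.45486504 0.14426304 0.01126608] [179.57106159  29.90978069 105.15846971] 0.05533255456129379 59.336921491194516 [-7.49916169  5.4311247  17.26653516]
grasp [0.45183761 0.15480798 0.0303354 ]
5 rows twist [0.0, 0.0, -0.0] xyz [-0.007, 0.0001, -0.0121] | 0.0 deg 14.0 mm
15 rows twist [0.02, 5.99, 0.03] xyz [0.0026, 0.0, -0.0016] | 6.0 deg 3.0 mm
```

The grip width is 55 mm instead of 60, and there is an upward force. I'll look before lifting.

Run:
```python
from h import *
s=read_state();print(s['torque'])
c=capture('wrist');a=c['color'][100:300,200:440,::-1]
d=capture('side');b=d['color'][190:300,280:410,::-1]
a=cv2.resize(a,(480,400),interpolation=2);b=cv2.resize(b,(473,400),interpolation=2)[:, :320]
cv2.imwrite('pics/g1.png',np.hstack([a,b]))
```

```text
[-0.04395702  1.34285503 -0.63740192]
```

View pics/g1.png

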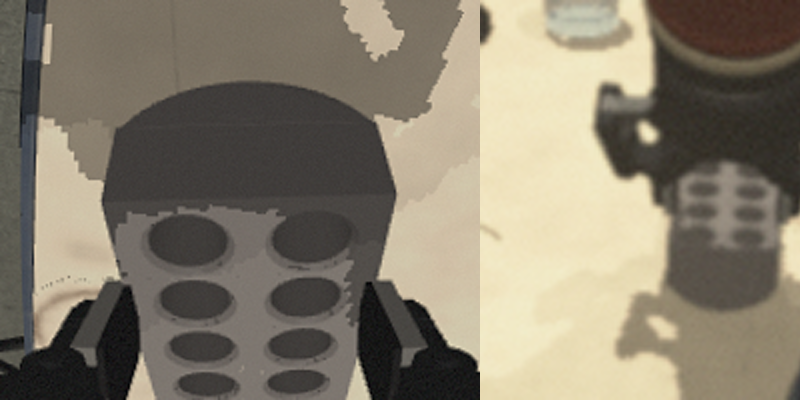

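The adapter sits level and centred between the pads. The upward force fits the pads swinging forward and pressing it onto the bench. I'll try a small lift.

Emit:
arm_command(
  force=60,
  steps=[
    {"twist": [0, 0, 0], "xyz": [-0.001, 0, -0.0017], "jaw": 0.5},
    {"twist": [0, 0, 0], "xyz": [-0.001, 0, -0.0017], "jaw": 0.5},
    {"twist": [0, 0, 0], "xyz": [-0.001, 0, -0.0017], "jaw": 0.5},
    {"twist": [0, 0, 0], "xyz": [-0.001, 0, -0.0017], "jaw": 0.5},
    {"twist": [0, 0, 0], "xyz": [-0.002, 0, -0.0035], "jaw": 0.5},
    {"twist": [0, 0, 0], "xyz": [-0.002, 0, -0.0035], "jaw": 0.5},
    {"twist": [0, 0, 0], "xyz": [-0.002, 0, -0.0035], "jaw": 0.5},
    {"twist": [0, 0, 0], "xyz": [-0.002, 0, -0.0035], "jaw": 0.5},
    {"twist": [0, 0, 0], "xyz": [0, 0, 0], "jaw": 0.5},
    {"twist": [0, 0, 0], "xyz": [0, 0, 0], "jaw": 0.5},
  ],
)

```text
time_s: 6.05
ee_pos: [0.4551, 0.1436, 0.0345]
eef_rot: [179.5, 29.9, 105.1]
force: [-0.1, -0.1, -2.5]
grip_width: 0.0541
finger_force: 63.1
```

Run:
```python
from h import *
s=read_state();print(s['ee_pos'],s['eef_rot'],s['grip_width'],s['finger_force'],s['force'],s['torque'])
c=capture('wrist');a=c['color'][100:300,200:440,::-1]
d=capture('side');b=d['color'][190:300,280:410,::-1]
a=cv2.resize(a,(480,400),interpolation=2);b=cv2.resize(b,(473,400),interpolation=2)[:, :320]
cv2.imwrite('pics/g2.png',np.hstack([a,b]))
```

```text
[0.45506104 0.14359499 0.03448075] [179.54970836  29.91565222 105.06656343] 0.054097329130679286 63.13549133192282 [-0.0782995  -0.11500084 -2.45678369] [ 0.6251605   0.17839842 -0.02730433]
```

View pics/g2.png

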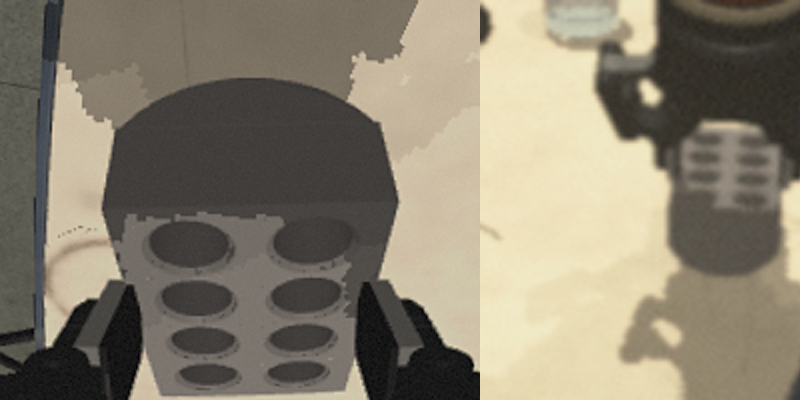

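The lift held: 2.5 N of weight, adapter level and still in the pads. From here I track the adapter rigidly in the tool frame, then turn it up on end over clear bench near (0.47, 0.05).

```bash
cat >> h.py <<'E'
def adpose(c,yaw,a):
    """adapter face centre c; x at yaw; turned by a deg about its x from face up"""
    R=Ro.from_euler('z',yaw,degrees=True)*Ro.from_euler('x',a,degrees=True)
    return pose(c,R.as_matrix())
A0=pose([.4549,.1443,.0113],Ro.from_euler('xyz',[179.57,29.91,105.16],degrees=True).as_matrix())
X1=np.linalg.inv(A0)@adpose([.451,.154,.042],15,0)
E
python3 - <<'E'
from h import *
A=cur();print(np.round((A@X1)[:3,3],4))
# stand: adapter turned +90 about x: face to -y ; centre height .0475
up=A.copy();up[2,3]+=.06;up[:2,3]+=[.005,-.03];rows(A,up,5)
S=adpose([.47,.05,.0475],13,90);B=S@np.linalg.inv(X1);H=B.copy();H[2,3]+=.05
rows(up,H,15);rows(H,B,8)
print(H[:3,3],B[:3,3],Ro.from_matrix(B[:3,:3]).as_euler('xyz',degrees=True))
E
```

```text
[0.4509 0.1532 0.0648]
5 rows twist [-0.0, 0.0, 0.0] xyz [-0.0112, -0.0005, -0.0074] | 0.0 deg 13.5 mm
15 rows twist [-0.05, 6.0, 0.19] xyz [-0.0025, -0.0003, -0.0] | 6.0 deg 2.5 mm
8 rows twist [-0.0, 0.0, -0.0] xyz [-0.0054, -0.0, 0.0031] | 0.0 deg 6.2 mm
[0.46431836 0.08019583 0.08712113] [0.46431836 0.08019583 0.03712113] [179.24912912 -60.08961165 103.27813364]
```

Emit:
arm_command(
  steps=[
    {"twist": [0, 0, 0], "xyz": [-0.0112, -0.0005, -0.0074], "jaw": 0.5},
    {"twist": [0, 0, 0], "xyz": [-0.0112, -0.0005, -0.0074], "jaw": 0.5},
    {"twist": [0, 0, 0], "xyz": [-0.0112, -0.0005, -0.0074], "jaw": 0.5},
    {"twist": [0, 0, 0], "xyz": [-0.0112, -0.0005, -0.0074], "jaw": 0.5},
    {"twist": [0, 0, 0], "xyz": [-0.0112, -0.0005, -0.0074], "jaw": 0.5},
    {"twist": [0, 6, 0.2], "xyz": [-0.0025, -0.0003, 0], "jaw": 0.5},
    {"twist": [0, 6, 0.2], "xyz": [-0.0025, -0.0003, 0], "jaw": 0.5},
    {"twist": [0, 6, 0.2], "xyz": [-0.0025, -0.0003, 0], "jaw": 0.5},
    {"twist": [0, 6, 0.2], "xyz": [-0.0025, -0.0003, 0], "jaw": 0.5},
    {"twist": [0, 6, 0.2], "xyz": [-0.0025, -0.0003, 0], "jaw": 0.5},
  ],
)

```text
time_s: 6.98
ee_pos: [0.4626, 0.1016, 0.1004]
eef_rot: [179.1, -0.3, 104.4]
force: [-0.8, 0.8, -2.4]
grip_width: 0.054
finger_force: 64.0
```

Emit:
arm_command(
  steps=[
    {"twist": [0, 6, 0.2], "xyz": [-0.0025, -0.0003, 0], "jaw": 0.5},
    {"twist": [0, 6, 0.2], "xyz": [-0.0025, -0.0003, 0], "jaw": 0.5},
    {"twist": [0, 6, 0.2], "xyz": [-0.0025, -0.0003, 0], "jaw": 0.5},
    {"twist": [0, 6, 0.2], "xyz": [-0.0025, -0.0003, 0], "jaw": 0.5},
    {"twist": [0, 6, 0.2], "xyz": [-0.0025, -0.0003, 0], "jaw": 0.5},
    {"twist": [0, 6, 0.2], "xyz": [-0.0025, -0.0003, 0], "jaw": 0.5},
    {"twist": [0, 6, 0.2], "xyz": [-0.0025, -0.0003, 0], "jaw": 0.5},
    {"twist": [0, 6, 0.2], "xyz": [-0.0025, -0.0003, 0], "jaw": 0.5},
    {"twist": [0, 6, 0.2], "xyz": [-0.0025, -0.0003, 0], "jaw": 0.5},
    {"twist": [0, 6, 0.2], "xyz": [-0.0025, -0.0003, 0], "jaw": 0.5},
  ],
)

```text
time_s: 7.82
ee_pos: [0.465, 0.0786, 0.0881]
eef_rot: [-179.7, -60.2, 102.3]
force: [0.6, 0.2, -1.8]
grip_width: 0.0544
finger_force: 66.2
```

Run:
```python
from h import *
s=read_state();print(s['ee_pos'],s['eef_rot'],s['q'],s['grip_width'],s['force'],s['torque'])
c=capture('wrist');a=c['color'][:,:,::-1]
d=capture('side');b=d['color'][150:290,260:440,::-1]
a=cv2.resize(a,(480,300),interpolation=2);b=cv2.resize(b,(386,300),interpolation=2)[:, :320]
cv2.imwrite('pics/g3.png',np.hstack([a,b]))
A=cur();D=A@X1;print(np.round(D,3))
S=adpose([.47,.05,.0475],13,90);B=S@np.linalg.inv(X1);H=B.copy();H[2,3]+=.01
rows(A,H,8)
```

```text
[0.4649734  0.07861082 0.08809103] [-179.72021968  -60.19833087  102.33000576] [-29.94743327  50.42352978  -4.40403359  84.93630746  39.69889036
  28.55052561] 0.054415522971001745 [ 0.61118041  0.19560023 -1.77762934] [-1.13167318 -0.23997583  0.00634715]
[[ 0.975  0.022  0.223  0.468]
 [ 0.223 -0.004 -0.975  0.049]
 [-0.02   1.    -0.009  0.093]
 [ 0.     0.     0.     1.   ]]
8 rows twist [-0.06, -0.06, -0.13] xyz [-0.0038, 0.0003, 0.0022] | 0.2 deg 4.5 mm
```

View pics/g3.png

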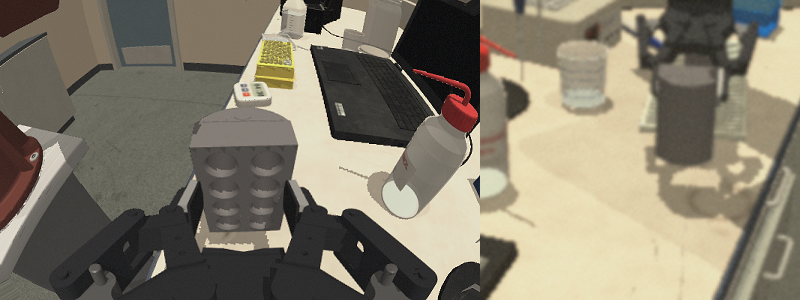

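The adapter is held upright with its bores facing right (face at wrist-inset (245,185)), standing straight in the side view. Lowering it.

Emit:
arm_command(
  steps=[
    {"twist": [-0.06, -0.06, -0.13], "xyz": [-0.0038, 0.0003, 0.0022], "jaw": 0.5},
    {"twist": [-0.06, -0.06, -0.13], "xyz": [-0.0038, 0.0003, 0.0022], "jaw": 0.5},
    {"twist": [-0.06, -0.06, -0.13], "xyz": [-0.0038, 0.0003, 0.0022], "jaw": 0.5},
    {"twist": [-0.06, -0.06, -0.13], "xyz": [-0.0038, 0.0003, 0.0022], "jaw": 0.5},
    {"twist": [-0.06, -0.06, -0.13], "xyz": [-0.0038, 0.0003, 0.0022], "jaw": 0.5},
    {"twist": [-0.06, -0.06, -0.13], "xyz": [-0.0038, 0.0003, 0.0022], "jaw": 0.5},
    {"twist": [-0.06, -0.06, -0.13], "xyz": [-0.0038, 0.0003, 0.0022], "jaw": 0.5},
    {"twist": [-0.06, -0.06, -0.13], "xyz": [-0.0038, 0.0003, 0.0022], "jaw": 0.5},
    {"twist": [0, 0, 0], "xyz": [-0.0017, 0, 0.001], "jaw": 0.5},
    {"twist": [0, 0, 0], "xyz": [-0.0017, 0, 0.001], "jaw": 0.5},
  ],
)

```text
time_s: 8.75
ee_pos: [0.4661, 0.0812, 0.0477]
eef_rot: [178.5, -59.6, 104.1]
force: [0.5, 0.3, -1.2]
grip_width: 0.054
finger_force: 66.6
```

Emit:
arm_command(
  steps=[
    {"twist": [0, 0, 0], "xyz": [-0.0009, 0, 0.0005], "jaw": 0.5},
    {"twist": [0, 0, 0], "xyz": [-0.0009, 0, 0.0005], "jaw": 0.5},
    {"twist": [0, 0, 0], "xyz": [-0.0004, 0, 0.0003], "jaw": 0.5},
    {"twist": [0, 0, 0], "xyz": [-0.0004, 0, 0.0003], "jaw": 0.5},
    {"twist": [0, 0, 0], "xyz": [-0.0004, 0, 0.0003], "jaw": 0.5},
    {"twist": [0, 0, 0], "xyz": [-0.0004, 0, 0.0003], "jaw": 0.5},
    {"twist": [0, 0, 0], "xyz": [0, 0, 0], "jaw": 0.5},
    {"twist": [0, 0, 0], "xyz": [0, 0, 0], "jaw": 0.5},
    {"twist": [0, 0, 0], "xyz": [0, 0, 0], "jaw": 0.5},
    {"twist": [0, 0, 0], "xyz": [0, 0, 0], "jaw": 0.5},
  ],
)

```text
time_s: 9.58
ee_pos: [0.4662, 0.0813, 0.044]
eef_rot: [178.4, -59.6, 104.2]
force: [0.5, 1.5, -2.1]
grip_width: 0.0542
finger_force: 66.7
```

Emit:
arm_command(
  steps=[
    {"twist": [0, 0, 0], "xyz": [-0.0009, 0, 0.0005], "jaw": 0.5},
    {"twist": [0, 0, 0], "xyz": [-0.0009, 0, 0.0005], "jaw": 0.5},
    {"twist": [0, 0, 0], "xyz": [-0.0009, 0, 0.0005], "jaw": 0.5},
    {"twist": [0, 0, 0], "xyz": [-0.0009, 0, 0.0005], "jaw": 0.5},
    {"twist": [0, 0, 0], "xyz": [-0.0004, 0, 0.0003], "jaw": 0.5},
    {"twist": [0, 0, 0], "xyz": [-0.0004, 0, 0.0003], "jaw": 0.5},
    {"twist": [0, 0, 0], "xyz": [-0.0004, 0, 0.0003], "jaw": 0.5},
    {"twist": [0, 0, 0], "xyz": [-0.0004, 0, 0.0003], "jaw": 0.5},
    {"twist": [0, 0, 0], "xyz": [0, 0, 0], "jaw": 0.5},
    {"twist": [0, 0, 0], "xyz": [0, 0, 0], "jaw": 0.5},
  ],
)

```text
time_s: 10.42
ee_pos: [0.4665, 0.0812, 0.0388]
eef_rot: [178.4, -59.6, 104.1]
force: [-1.0, -6.6, 9.2]
grip_width: 0.0539
finger_force: 69.3
```

Run:
```python
from h import *
s=read_state();print(s['ee_pos'],s['eef_rot'],s['force'],s['torque']);D=cur()@X1;print(np.round(D,3))
```

```text
[0.46646764 0.08120742 0.03878974] [178.44232082 -59.6239631  104.08075812] [-1.00301656 -6.56532488  9.22375122] [0.0732664  0.39187929 0.39370239]
[[ 0.974 -0.009  0.227  0.472]
 [ 0.227  0.006 -0.974  0.051]
 [ 0.007  1.     0.008  0.049]
 [ 0.     0.     0.     1.   ]]
```

Contact at 9 N, and the estimated tilt is under 1°. Releasing gently and backing straight out.

Emit:
arm_command(
  force=20,
  steps=[
    {"twist": [0, 0, 0], "xyz": [0, 0, 0], "jaw": 0.6},
    {"twist": [0, 0, 0], "xyz": [0, 0, 0], "jaw": 0.66},
    {"twist": [0, 0, 0], "xyz": [0, 0, 0], "jaw": 0.7},
    {"twist": [0, 0, 0], "xyz": [0, 0, 0], "jaw": 0.75},
    {"twist": [0, 0, 0], "xyz": [0, 0, 0], "jaw": 0.8},
    {"twist": [0, 0, 0], "xyz": [0, 0, 0], "jaw": 0.9},
    {"twist": [0, 0, 0], "xyz": [0, 0, 0], "jaw": 1},
    {"twist": [0, 0, 0], "xyz": [0, 0, 0], "jaw": 1},
    {"twist": [0, 0, 0], "xyz": [0, 0, 0], "jaw": 1},
    {"twist": [0, 0, 0], "xyz": [0, 0, 0], "jaw": 1},
  ],
)

```text
time_s: 11.25
ee_pos: [0.4662, 0.0815, 0.0379]
eef_rot: [178.4, -59.6, 104.1]
force: [0.1, 2.0, 0.0]
grip_width: 0.0853
finger_force: 0.0
```

Emit:
arm_command(
  steps=[
    {"twist": [0, 0, 0], "xyz": [0, 0, -0.006], "jaw": 1},
    {"twist": [0, 0, 0], "xyz": [0, 0, -0.01], "jaw": 1},
    {"twist": [0, 0, 0], "xyz": [0, 0, -0.013], "jaw": 1},
    {"twist": [0, 0, 0], "xyz": [0, 0, -0.013], "jaw": 1},
    {"twist": [0, 0, 0], "xyz": [0, 0, -0.013], "jaw": 1},
    {"twist": [0, 0, 0], "xyz": [0, 0, -0.013], "jaw": 1},
    {"twist": [0, 0, 0], "xyz": [0.018, 0, -0.01], "jaw": 1},
    {"twist": [0, 0, 0], "xyz": [0.018, 0, -0.01], "jaw": 1},
    {"twist": [0, 0, 0], "xyz": [0.018, 0, -0.01], "jaw": 1},
    {"twist": [0, 0, 0], "xyz": [0.018, 0, -0.01], "jaw": 1},
  ],
)

```text
time_s: 12.08
ee_pos: [0.4774, 0.0249, 0.156]
eef_rot: [178.4, -59.6, 104.1]
force: [-0.5, 0.2, -0.6]
grip_width: 0.0852
finger_force: 0.0
```

Run:
```python
from h import *
s=read_state();print(s['ee_pos'],s['eef_rot'],s['q'],s['force'])
c=capture('top');d=capture('side')
for n,p in (('top',c),('side',d)):
    for r in masks_of('adapter',p)[:2]: print(n,r['confidence'],r['rect'])
a=cv2.resize(c['color'][170:270,250:370,::-1],(400,333),interpolation=2);b=cv2.resize(d['color'][170:270,280:400,::-1],(400,333),interpolation=2)
cv2.imwrite('pics/st.png',np.hstack([a,b]))
A=cur()
# via: above the adapter, vertical tool, then tilt -60 left side
S=adpose([.472,.051,.0475],13,90)
g=S@np.array([0,.015,-.019,1]);print('g',g)
B=tool(g[:3],13,-60,.022);P=B.copy();P[:3,3]-=.09*B[:3,2]
V=tool([.472,.06,.23],13,0,.022)
rows(A,V,10);rows(V,P,10);rows(P,B,9);print(V[:3,3],P[:3,3],B[:3,3])
```

```text
[0.47735622 0.02490492 0.15599354] [178.40376597 -59.5886237  104.13269923] [-33.7600669   48.08839654   3.68530343  96.41782492  36.77736448
  25.07240184] [-0.5029605   0.16182515 -0.57448541]
top 0.86 [309.0, 215.8, 321.8, 240.6]
side 0.92 [339.0, 199.1, 366.3, 244.6]
g [0.46772593 0.06951303 0.0625     1.        ]
10 rows twist [0.09, -5.95, 0.02] xyz [0.0061, 0.0003, -0.0027] | 6.0 deg 6.7 mm
10 rows twist [0.0, -6.0, 0.0] xyz [0.0117, -0.0002, 0.0071] | 6.0 deg 13.7 mm
9 rows twist [0.0, -0.0, 0.0] xyz [-0.0, -0.0, 0.01] | 0.0 deg 10.0 mm
[0.472 0.06  0.208] [0.45447862 0.12689342 0.0965    ] [0.47201182 0.05094879 0.0515    ]
```

View pics/st.png

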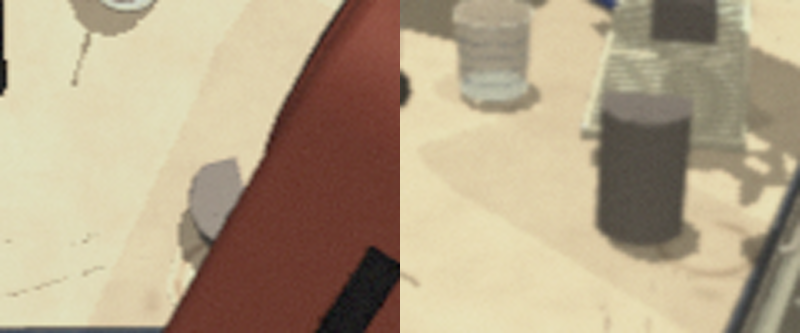

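The adapter stands upright and still at side-inset (645,165), round side facing left. I'll swing over it to the left side.

Emit:
arm_command(
  steps=[
    {"twist": [0.1, -6, 0], "xyz": [0.0061, 0.0003, -0.0027], "jaw": 1},
    {"twist": [0.1, -6, 0], "xyz": [0.0061, 0.0003, -0.0027], "jaw": 1},
    {"twist": [0.1, -6, 0], "xyz": [0.0061, 0.0003, -0.0027], "jaw": 1},
    {"twist": [0.1, -6, 0], "xyz": [0.0061, 0.0003, -0.0027], "jaw": 1},
    {"twist": [0.1, -6, 0], "xyz": [0.0061, 0.0003, -0.0027], "jaw": 1},
    {"twist": [0.1, -6, 0], "xyz": [0.0061, 0.0003, -0.0027], "jaw": 1},
    {"twist": [0.1, -6, 0], "xyz": [0.0061, 0.0003, -0.0027], "jaw": 1},
    {"twist": [0.1, -6, 0], "xyz": [0.0061, 0.0003, -0.0027], "jaw": 1},
    {"twist": [0.1, -6, 0], "xyz": [0.0061, 0.0003, -0.0027], "jaw": 1},
    {"twist": [0.1, -6, 0], "xyz": [0.0061, 0.0003, -0.0027], "jaw": 1},
  ],
)

```text
time_s: 13.12
ee_pos: [0.4723, 0.0603, 0.2085]
eef_rot: [179.9, 0.7, 103.2]
force: [0.8, 1.0, -1.1]
grip_width: 0.0852
finger_force: 0.0
```

Emit:
arm_command(
  steps=[
    {"twist": [0, 0, 0], "xyz": [0.02, 0, 0], "jaw": 1},
    {"twist": [0, 0, 0], "xyz": [0.025, 0, 0], "jaw": 1},
    {"twist": [0, 0, 0], "xyz": [0.025, 0, 0], "jaw": 1},
    {"twist": [0, -6, 0], "xyz": [0, 0, 0.003], "jaw": 1},
    {"twist": [0, -6, 0], "xyz": [0, 0, 0.003], "jaw": 1},
    {"twist": [0, -6, 0], "xyz": [0, 0, 0.003], "jaw": 1},
    {"twist": [0, -6, 0], "xyz": [0, 0, 0.003], "jaw": 1},
    {"twist": [0, -6, 0], "xyz": [0, 0, 0.003], "jaw": 1},
    {"twist": [0, -6, 0], "xyz": [0, 0, 0.003], "jaw": 1},
    {"twist": [0, 0, 0], "xyz": [0, 0, 0], "jaw": 1},
  ],
)

```text
time_s: 13.95
ee_pos: [0.4549, 0.125, 0.1868]
eef_rot: [-179.5, 36.8, 103.8]
force: [-1.2, -0.4, -0.2]
grip_width: 0.0857
finger_force: 0.0
```

Run:
```python
from h import *
s=read_state();print(s['time_s'],s['ee_pos'],s['eef_rot'],s['q'],s['force'])
c=capture('wrist');cv2.imwrite('pics/w4.png',c['color'][:,:,::-1])
t=capture('top')
for n,p in (('wrist',c),('top',t)):
    for r in masks_of('adapter',p)[:2]:
        q=cv2.boxPoints(cv2.minAreaRect(cv2.findNonZero(r['mask'].astype(np.uint8))));f=fplane if n=='wrist' else plane
        print(n,r['confidence'],r['rect'],[np.round(f(p,x,.095)[:2],3).tolist() for x in q])
A=cur();S=adpose([.472,.051,.0475],13,90);g=S@np.array([0,.015,-.023,1])
B=tool(g[:3],13,-60,.022);P=B.copy();P[:3,3]-=.09*B[:3,2]
rows(A,P,10);rows(P,B,9);print(P[:3,3],B[:3,3])
```

```text
13.95 [0.45493496 0.12504907 0.18679694] [-179.46865868   36.77600259  103.78445686] [ 31.2773302   23.2591606  -12.74284317  67.26133048 -34.6240628
 111.82037308] [-1.15164008 -0.378048   -0.24036927]
wrist 0.77 [293.1, 103.4, 359.3, 197.1] [[0.428, 0.145], [0.474, 0.157], [0.508, 0.053], [0.446, 0.037]]
wrist 0.68 [480.8, 91.9, 574.3, 236.6] [[0.558, 0.182], [0.589, 0.222], [0.883, 0.091], [0.831, 0.004]]
top 0.7 [304.9, 214.1, 326.4, 245.9] [[0.494, 0.096], [0.503, 0.055], [0.436, 0.04], [0.426, 0.08]]
10 rows twist [0.01, -2.37, 0.02] xyz [0.0074, -0.0002, 0.0059] | 2.4 deg 9.5 mm
9 rows twist [0.0, -0.0, 0.0] xyz [0.0, -0.0, 0.01] | 0.0 deg 10.0 mm
[0.45357882 0.1307909  0.0965    ] [0.47111202 0.05484627 0.0515    ]
```

View pics/w4.png

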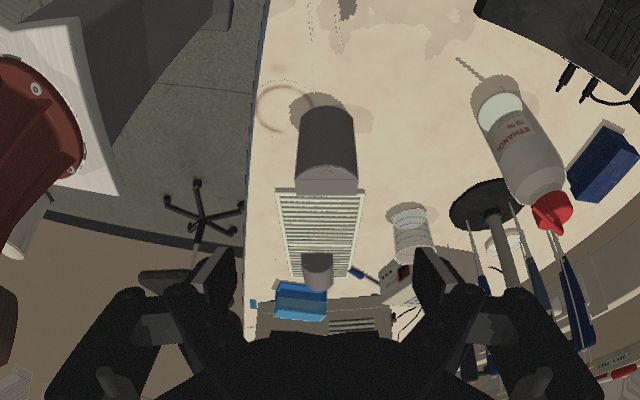

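The wrist view shows the standing adapter: top end with flat edge from (294,194) to (357,193) and round apex at (328,163). I'm checking these against the tracked pose.

Run:
```python
from h import *
c=capture('wrist')
e=[fplane(c,p,.095) for p in [(294,194),(357,193),(328,163)]];print(np.round(e,3))
d=e[1]-e[0];print('mid',(e[0]+e[1])/2,'w',np.linalg.norm(d),'yaw',np.degrees(np.arctan2(d[1],d[0])),'depth',np.linalg.norm(e[2]-(e[0]+e[1])/2))
```

```text
[[0.448 0.037 0.095]
 [0.509 0.053 0.095]
 [0.471 0.087 0.095]]
mid [0.47853253 0.04506365 0.095     ] w 0.0633330843041268 yaw 14.717638800544172 depth 0.04310547811247074
```

Run:
```python
from h import *
A=cur();S=adpose([.475,.047,.0475],14,90);g=S@np.array([0,.015,-.023,1])
B=tool(g[:3],14,-60,.022);P=B.copy();P[:3,3]-=.09*B[:3,2]
rows(A,P,10);print(P[:3,3],B[:3,3])
```

```text
10 rows twist [-0.06, -2.37, -0.06] xyz [0.0072, -0.0001, 0.0062] | 2.4 deg 9.5 mm
[0.45518908 0.12645725 0.0965    ] [0.47404503 0.05083019 0.0515    ]
```

Emit:
arm_command(
  steps=[
    {"twist": [-0.06, -2.37, -0.06], "xyz": [0.0072, 0, 0.0062], "jaw": 1},
    {"twist": [-0.06, -2.37, -0.06], "xyz": [0.0072, 0, 0.0062], "jaw": 1},
    {"twist": [-0.06, -2.37, -0.06], "xyz": [0.0072, 0, 0.0062], "jaw": 1},
    {"twist": [-0.06, -2.37, -0.06], "xyz": [0.0072, 0, 0.0062], "jaw": 1},
    {"twist": [-0.06, -2.37, -0.06], "xyz": [0.0072, 0, 0.0062], "jaw": 1},
    {"twist": [-0.06, -2.37, -0.06], "xyz": [0.0072, 0, 0.0062], "jaw": 1},
    {"twist": [-0.06, -2.37, -0.06], "xyz": [0.0072, 0, 0.0062], "jaw": 1},
    {"twist": [-0.06, -2.37, -0.06], "xyz": [0.0072, 0, 0.0062], "jaw": 1},
    {"twist": [-0.06, -2.37, -0.06], "xyz": [0.0072, 0, 0.0062], "jaw": 1},
    {"twist": [-0.06, -2.37, -0.06], "xyz": [0.0072, 0, 0.0062], "jaw": 1},
  ],
)

```text
time_s: 15.03
ee_pos: [0.4566, 0.1271, 0.0963]
eef_rot: [179.9, 60.1, 103.9]
force: [0.8, 0.5, -0.5]
grip_width: 0.0854
finger_force: 0.0
```

Run:
```python
from h import *
s=read_state();print(s['time_s'],s['ee_pos'],s['eef_rot'],s['q'],s['force'])
c=capture('wrist');t=capture('side')
for r in masks_of('adapter',c)[:2]: print(r['confidence'],r['rect'])
cv2.imwrite('pics/w5.png',np.hstack([cv2.resize(c['color'][60:300,160:500,::-1],(482,340)),cv2.resize(t['color'][160:270,280:380,::-1],(309,340))]))
A=cur();S=adpose([.475,.047,.0475],14,90);g=S@np.array([0,.015,-.023,1])
B=tool(g[:3],14,-60,.022);rows(A,B,9)
```

```text
15.0333 [0.45661012 0.12714107 0.0963449 ] [179.9222501   60.06030981 103.89716926] [ 40.82355136  46.5835952   -8.18300874  73.32405864 -50.64405857
 135.43540064] [ 0.8427383   0.52717607 -0.50692172]
0.88 [285.1, 122.9, 361.6, 246.1]
9 rows twist [-0.01, 0.0, 0.02] xyz [-0.0001, -0.0001, 0.01] | 0.0 deg 10.0 mm
```

View pics/w5.png

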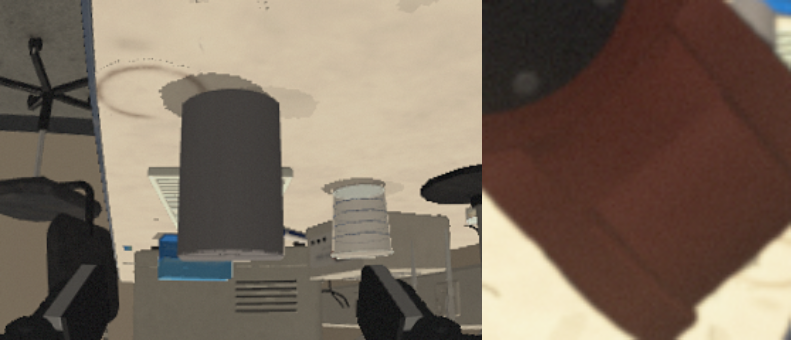

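The adapter is centred at u=323.4, on the finger midline. Advancing and closing.

Emit:
arm_command(
  steps=[
    {"twist": [0, 0, 0], "xyz": [0, 0, 0.01], "jaw": 1},
    {"twist": [0, 0, 0], "xyz": [0, 0, 0.01], "jaw": 1},
    {"twist": [0, 0, 0], "xyz": [0, 0, 0.01], "jaw": 1},
    {"twist": [0, 0, 0], "xyz": [0, 0, 0.01], "jaw": 1},
    {"twist": [0, 0, 0], "xyz": [0, 0, 0.01], "jaw": 1},
    {"twist": [0, 0, 0], "xyz": [0, 0, 0.01], "jaw": 1},
    {"twist": [0, 0, 0], "xyz": [0, 0, 0.01], "jaw": 1},
    {"twist": [0, 0, 0], "xyz": [0, 0, 0.01], "jaw": 1},
    {"twist": [0, 0, 0], "xyz": [0, 0, 0.01], "jaw": 1},
    {"twist": [0, 0, 0], "xyz": [0, 0, 0], "jaw": 1},
  ],
)

```text
time_s: 16.02
ee_pos: [0.4753, 0.0506, 0.0522]
eef_rot: [180.0, 60.0, 103.9]
force: [0.3, -0.2, 0.2]
grip_width: 0.0854
finger_force: 0.0
```

Emit:
arm_command(
  force=60,
  steps=[
    {"twist": [0, 0, 0], "xyz": [0, 0, 0], "jaw": 0.8},
    {"twist": [0, 0, 0], "xyz": [0, 0, 0], "jaw": 0.76},
    {"twist": [0, 0, 0], "xyz": [0, 0, 0], "jaw": 0.73},
    {"twist": [0, 0, 0], "xyz": [0, 0, 0], "jaw": 0.71},
    {"twist": [0, 0, 0], "xyz": [0, 0, 0], "jaw": 0.69},
    {"twist": [0, 0, 0], "xyz": [0, 0, 0], "jaw": 0.67},
    {"twist": [0, 0, 0], "xyz": [0, 0, 0], "jaw": 0.6},
    {"twist": [0, 0, 0], "xyz": [0, 0, 0], "jaw": 0.5},
    {"twist": [0, 0, 0], "xyz": [0, 0, 0], "jaw": 0.5},
    {"twist": [0, 0, 0], "xyz": [0, 0, 0], "jaw": 0.5},
  ],
)

```text
time_s: 16.85
ee_pos: [0.4747, 0.052, 0.051]
eef_rot: [-179.8, 60.1, 104.3]
force: [-1.5, 0.3, 0.0]
grip_width: 0.0425
finger_force: 0.3
```

Run:
```python
from h import *
s=read_state();print(s['time_s'],s['ee_pos'],s['eef_rot'],s['force'],s['torque'],s['grip_width'],s['finger_force'])
c=capture('wrist')
for r in masks_of('adapter',c)[:2]: print(r['confidence'],r['rect'])
A=cur();U=A.copy();U[2,3]+=.03;rows(A,U,8)
```

```text
16.85 [0.47472659 0.05204367 0.05099975] [-179.81629337   60.09270959  104.26860614] [-1.46273738  0.2907338   0.00944251] [ 0.85394328  0.26164873 -0.0845357 ] 0.042482033216470774 0.2844989486038685
0.69 [268.9, 129.5, 378.0, 313.5]
8 rows twist [0.0, 0.0, 0.0] xyz [-0.0033, -0.0, -0.0019] | 0.0 deg 3.8 mm
```

The fingers closed to the commanded 42 mm without gripping, so the adapter isn't between the pads where I expected. I'll locate it by comparing projected silhouettes with the masks.

```bash
cat >> h.py <<'E'
def proj(c,X,fish):
    K=np.array(c['intrinsics']);T=np.linalg.inv(np.array(c['extrinsics']))
    p=(T[:3,:3]@X.T).T+T[:3,3]
    if fish:
        r=np.hypot(p[:,0],p[:,1]);th=np.arctan2(r,p[:,2]);v=p[:,:2]/r[:,None]*th[:,None]
    else: v=p[:,:2]/p[:,2:]
    return v*[K[0,0],K[1,1]]+[K[0,2],K[1,2]]
def solid():
    a=np.radians(np.linspace(-62,62,25))
    P=[[30,0],[-30,0],[-30,-24],[30,-24]]+[[34*np.sin(t),-8-34*np.cos(t)] for t in a]
    return np.array([[x,y,z] for x,z in P for y in(-47.5,47.5)])/1e3
def sil(c,D,fish):
    X=solid()@D[:3,:3].T+D[:3,3];q=proj(c,X,fish)
    m=np.zeros((400,640),np.uint8);cv2.fillConvexPoly(m,cv2.convexHull(np.round(q).astype(np.int32)),1);return m>0
E
python3 - <<'E'
from h import *
for n in('wrist','top','side'):
    c=capture(n)
    S=adpose([.475,.047,.0475],14,90)
    ms=masks_of('adapter',c)
    q=np.argwhere(sil(c,S,n=='wrist'));print(n,'pred',q.min(0)[::-1],q.max(0)[::-1])
    for r in ms[:2]:print(r['confidence'],r['rect'],r['mask'].sum())
    if n=='wrist' and ms:
        m=ms[0]['mask'];np.save('m.npy',m)
        best=[]
        for x in np.arange(.45,.51,.005):
            for y in np.arange(-.01,.08,.005):
                s=sil(c,adpose([x,y,.0475],14,90),True);best.append(((s&m).sum()/(s|m).sum(),x,y))
        print(sorted(best)[-3:])
E
```

```text
wrist pred [263 124] [376 308]
0.85 [270.8, 130.9, 377.8, 314.0] 17525
[(np.float64(0.8375734846949118), np.float64(0.48000000000000004), np.float64(0.045)), (np.float64(0.8531329130973546), np.float64(0.48000000000000004), np.float64(0.034999999999999996)), (np.float64(0.8744827586206897), np.float64(0.48000000000000004), np.float64(0.04))]
top pred [306 216] [327 246]
0.88 [309.3, 215.8, 328.7, 247.3] 492
side pred [339 197] [368 244]
```

```bash
cat >> h.py <<'E'
def fit(shots,z=.0475,x0=.475,y0=.045,a=90,yaws=range(-180,180,15)):
    """shots: list of (pic,mask,fish). coarse to fine over x,y,yaw"""
    def sc(x,y,w):
        v=0
        for c,m,f in shots:
            s=sil(c,adpose([x,y,z],w,a),f);v+=(s&m).sum()/max((s|m).sum(),1)
        return v/len(shots)
    out=[]
    for w in yaws:
        x,y,ww=x0-.021*0,y0,w;best=sc(x,y,ww)
        for st,sw in((.02,8),(.01,4),(.005,2),(.002,1)):
            ch=True;k=0
            while ch and k<12:
                ch=False;k+=1
                for d in((st,0,0),(-st,0,0),(0,st,0),(0,-st,0),(0,0,sw),(0,0,-sw)):
                    b=sc(x+d[0],y+d[1],ww+d[2])
                    if b>best: best,x,y,ww,ch=b,x+d[0],y+d[1],ww+d[2],True
        out.append((round(best,3),round(x,3),round(y,3),ww))
    return sorted(out)[::-1]
E
python3 - <<'E'
from h import *
w=capture('wrist');m=masks_of('adapter',w)[0]['mask'];t=capture('top');mt=masks_of('adapter',t)[0]['mask']
for r in fit([(w,m,True)])[:6]:print('w',r)
for r in fit([(w,m,True),(t,mt,False)])[:6]:print('wt',r)
E
```

```text
w (np.float64(0.876), 0.475, 0.04, -2)
w (np.float64(0.876), 0.475, 0.04, -2)
w (np.float64(0.876), 0.475, 0.04, -2)
w (np.float64(0.876), 0.475, 0.04, -2)
w (np.float64(0.876), 0.475, 0.04, -2)
w (np.float64(0.874), 0.477, 0.04, 7)
wt (np.float64(0.868), 0.475, 0.045, 10)
wt (np.float64(0.868), 0.475, 0.045, 10)
wt (np.float64(0.868), 0.475, 0.045, 10)
wt (np.float64(0.868), 0.475, 0.045, 10)
wt (np.float64(0.868), 0.475, 0.045, 10)
wt (np.float64(0.868), 0.475, 0.045, 10)
```

Emit:
arm_command(
  steps=[
    {"twist": [0, 0, 0], "xyz": [0, 0, 0], "jaw": 0.6},
    {"twist": [0, 0, 0], "xyz": [0, 0, 0], "jaw": 0.7},
    {"twist": [0, 0, 0], "xyz": [0, 0, 0], "jaw": 0.8},
    {"twist": [0, 0, 0], "xyz": [0, 0, 0], "jaw": 1},
    {"twist": [0, 0, 0], "xyz": [0, 0, 0], "jaw": 1},
    {"twist": [0, 0, 0], "xyz": [0, 0, -0.012], "jaw": 1},
    {"twist": [0, 0, 0], "xyz": [0, 0, -0.017], "jaw": 1},
    {"twist": [0, 0, 0], "xyz": [0, 0, -0.017], "jaw": 1},
    {"twist": [0, 0, 0], "xyz": [0, 0, -0.017], "jaw": 1},
    {"twist": [0, 0, 0], "xyz": [0, 0, -0.017], "jaw": 1},
  ],
)

```text
time_s: 18.28
ee_pos: [0.4577, 0.1199, 0.0914]
eef_rot: [-179.8, 60.1, 104.3]
force: [-0.1, -0.1, 0.2]
grip_width: 0.0853
finger_force: 0.0
```

Run:
```python
from h import *
s=read_state();print(s['ee_pos'],s['eef_rot'],s['force'])
w=capture('wrist');R=masks_of('adapter',w);m=R[0]['mask'];print(R[0]['confidence'],R[0]['rect'],m.sum());t=capture('top');Rt=masks_of('adapter',t);mt=Rt[0]['mask'];print(Rt[0]['confidence'],Rt[0]['rect'])
# contour as polygon for shape
cnt=max(cv2.findContours(m.astype(np.uint8),0,2)[0],key=cv2.contourArea);print(cv2.approxPolyDP(cnt,3,True)[:,0].tolist())
F=fit([(w,m,True)]);print(*sorted(set(F))[::-1][:6],sep='\n')
b=F[0];s=sil(w,adpose([b[1],b[2],.0475],b[3],90),True);cnt=max(cv2.findContours(s.astype(np.uint8),0,2)[0],key=cv2.contourArea);print(cv2.approxPolyDP(cnt,3,True)[:,0].tolist())
F=fit([(w,m,True),(t,mt,False)]);print(*sorted(set(F))[::-1][:4],sep='\n')
```

```text
[0.45770194 0.11985474 0.09140308] [-179.82715473   60.10519002  104.25066498] [-0.124678   -0.08591534  0.21288121]
0.89 [284.3, 121.7, 363.1, 254.3] 9311
0.72 [308.7, 216.7, 324.2, 244.1]
[[298, 127], [287, 136], [284, 244], [290, 249], [358, 249], [362, 245], [359, 136], [349, 127], [330, 123]]
(np.float64(0.968), 0.475, 0.043, 4)
(np.float64(0.966), 0.475, 0.045, 6)
(np.float64(0.961), 0.485, 0.048, 57)
(np.float64(0.957), 0.485, 0.05, 59)
(np.float64(0.949), 0.486, 0.047, 57)
(np.float64(0.942), 0.467, 0.048, -37)
[[290, 131], [285, 247], [362, 245], [359, 136], [335, 124], [309, 124]]
(np.float64(0.908), 0.475, 0.048, 9)
(np.float64(0.907), 0.475, 0.047, 6)
(np.float64(0.82), 0.485, 0.053, 61)
(np.float64(0.81), 0.475, 0.085, 169)
```

Run:
```python
from h import *
w=capture('wrist');A=cur()
for p in [(0,.0427,-.013),(0,-.0427,-.013),(.011,.0427,-.013),(-.011,.0427,-.013),(0,.0427,-.032),(0,0,0),(0,0,-.019)]:
    X=(A@np.r_[p,1])[None,:3];print(p,np.round(proj(w,X,True)))
# silhouettes vs mask saved when closed
C=pose([.4747,.0520,.0510],Ro.from_euler('xyz',[-179.816,60.093,104.269],degrees=True).as_matrix())
T=np.array(w['extrinsics']);w2=dict(w);w2['extrinsics']=C@np.linalg.inv(A)@T
m=np.load('m.npy');s=sil(w2,adpose([.475,.045,.0475],10,90),True)
print(m.sum(),s.sum(),(m&s).sum())
for n,a in(('m',m),('s',s)):
    for v in range(130,320,20):
        u=np.where(a[v])[0];print(n,v,(u.min(),u.max(),len(u)) if len(u) else None)
```

```text
(0, 0.0427, -0.013) [[395. 237.]]
(0, -0.0427, -0.013) [[247. 237.]]
(0.011, 0.0427, -0.013) [[396. 219.]]
(-0.011, 0.0427, -0.013) [[393. 254.]]
(0, 0.0427, -0.032) [[403. 250.]]
(0, 0, 0) [[321. 229.]]
(0, 0, -0.019) [[321. 242.]]
17525 18812 16725
m 130 None
m 150 (np.int64(272), np.int64(373), 102)
m 170 (np.int64(272), np.int64(375), 104)
m 190 (np.int64(271), np.int64(376), 106)
m 210 (np.int64(271), np.int64(376), 106)
m 230 (np.int64(270), np.int64(377), 108)
m 250 (np.int64(282), np.int64(366), 85)
m 270 (np.int64(282), np.int64(364), 83)
m 290 (np.int64(279), np.int64(369), 91)
m 310 (np.int64(278), np.int64(369), 92)
s 130 (np.int64(287), np.int64(352), 66)
s 150 (np.int64(272), np.int64(371), 100)
s 170 (np.int64(271), np.int64(372), 102)
s 190 (np.int64(270), np.int64(372), 103)
s 210 (np.int64(269), np.int64(373), 105)
s 230 (np.int64(268), np.int64(374), 107)
s 250 (np.int64(267), np.int64(374), 108)
s 270 (np.int64(266), np.int64(375), 110)
s 290 (np.int64(266), np.int64(376), 111)
s 310 None
```

The pads really sit roughly 35–40 mm behind the reported TCP: pixel offsets of the finger tips agree, and so does the 42 mm closure next to the round side. So the second grip needs to go deeper. A nearly horizontal tool keeps the gripper body clear of the adapter.

Run:
```python
from h import *
A=cur();S=adpose([.475,.045,.0475],12,90);tip=(S@np.array([0,.019,-.012,1]))[:3]
B=tool(tip,12,-80,.038);P=B.copy();P[:3,3]-=.06*B[:3,2]
rows(A,P,8);rows(P,B,8);print(A[:3,3],P[:3,3],B[:3,3])
```

```text
8 rows twist [0.24, -2.49, 0.1] xyz [0.0005, 0.0001, 0.0059] | 2.5 deg 5.9 mm
8 rows twist [0.0, -0.0, 0.0] xyz [0.0, 0.0, 0.0075] | 0.0 deg 7.5 mm
[0.45786747 0.11880868 0.09056862] [0.46800049 0.07793009 0.07032026] [0.48028568 0.02013285 0.05990137]
```

Emit:
arm_command(
  steps=[
    {"twist": [0.24, -2.5, 0.1], "xyz": [0.0005, 0, 0.0059], "jaw": 1},
    {"twist": [0.24, -2.5, 0.1], "xyz": [0.0005, 0, 0.0059], "jaw": 1},
    {"twist": [0.24, -2.5, 0.1], "xyz": [0.0005, 0, 0.0059], "jaw": 1},
    {"twist": [0.24, -2.5, 0.1], "xyz": [0.0005, 0, 0.0059], "jaw": 1},
    {"twist": [0.24, -2.5, 0.1], "xyz": [0.0005, 0, 0.0059], "jaw": 1},
    {"twist": [0.24, -2.5, 0.1], "xyz": [0.0005, 0, 0.0059], "jaw": 1},
    {"twist": [0.24, -2.5, 0.1], "xyz": [0.0005, 0, 0.0059], "jaw": 1},
    {"twist": [0.24, -2.5, 0.1], "xyz": [0.0005, 0, 0.0059], "jaw": 1},
    {"twist": [0, 0, 0], "xyz": [0, 0, 0], "jaw": 1},
    {"twist": [0, 0, 0], "xyz": [0, 0, 0], "jaw": 1},
  ],
)

```text
time_s: 19.37
ee_pos: [0.4671, 0.077, 0.0691]
eef_rot: [-179.1, 80.1, 102.9]
force: [-0.2, 0.7, 0.1]
grip_width: 0.0851
finger_force: 0.0
```

Run:
```python
from h import *
s=read_state();print(s['ee_pos'],s['eef_rot'],s['force'],s['q'])
w=capture('wrist');R=masks_of('adapter',w);m=R[0]['mask'];print(R[0]['confidence'],R[0]['rect'])
print(fit([(w,m,True)],yaws=[5,12])[0])
A=cur()
# adapter axis centre in tool frame
print('adapter in tool',np.round((np.linalg.inv(A)@np.array([.475,.045,.0655,1]))[:3],4))
S=adpose([.475,.045,.0475],12,90);tip=(S@np.array([0,.019,-.012,1]))[:3]
B=tool(tip,12,-80,.038);rows(A,B,8)
```

```text
[0.4670744  0.07695932 0.06912062] [-179.08131263   80.10411667  102.87981714] [-0.17960368  0.7352461   0.09023787] [ 39.52307337  66.87509761   1.41480414  93.89310142 -60.83434223
 161.62695254]
0.94 [278.7, 113.4, 376.7, 278.4]
(np.float64(0.96), 0.475, 0.05, 10)
adapter in tool [-0.001   0.0004  0.034 ]
8 rows twist [0.0, 0.0, -0.0] xyz [0.0, 0.0, 0.0075] | 0.0 deg 7.5 mm
```

Emit:
arm_command(
  steps=[
    {"twist": [0, 0, 0], "xyz": [0, 0.0005, 0.0065], "jaw": 1},
    {"twist": [0, 0, 0], "xyz": [0, 0.0005, 0.0065], "jaw": 1},
    {"twist": [0, 0, 0], "xyz": [0, 0.0005, 0.0065], "jaw": 1},
    {"twist": [0, 0, 0], "xyz": [0, 0, 0.0065], "jaw": 1},
    {"twist": [0, 0, 0], "xyz": [0, 0, 0.0065], "jaw": 1},
    {"twist": [0, 0, 0], "xyz": [0, 0, 0.0065], "jaw": 1},
    {"twist": [0, 0, 0], "xyz": [0, 0, 0.0065], "jaw": 1},
    {"twist": [0, 0, 0], "xyz": [0, 0, 0.004], "jaw": 1},
    {"twist": [0, 0, 0], "xyz": [0, 0, 0.004], "jaw": 1},
    {"twist": [0, 0, 0], "xyz": [0, 0, 0], "jaw": 1},
  ],
)

```text
time_s: 20.3
ee_pos: [0.48, 0.026, 0.061]
eef_rot: [-180.0, 80.1, 102.0]
force: [0.5, -0.4, 0.1]
grip_width: 0.0854
finger_force: 0.0
```

Run:
```python
from h import *
s=read_state();print(s['ee_pos'],s['eef_rot'],s['force'])
w=capture('wrist');R=masks_of('adapter',w);m=R[0]['mask'];print(R[0]['confidence'],R[0]['rect'])
print(fit([(w,m,True)],yaws=[5,12])[0])
```

```text
[0.47996731 0.0260406  0.06099584] [-179.97617884   80.10374925  102.02209462] [ 0.45124993 -0.41390578  0.13971298]Traceback (most recent call last):
  File "<stdin>", line 3, in <module>
IndexError: list index out of range
```

Emit:
arm_command(
  force=40,
  steps=[
    {"twist": [0, 0, 0], "xyz": [0, 0, 0], "jaw": 0.85},
    {"twist": [0, 0, 0], "xyz": [0, 0, 0], "jaw": 0.8},
    {"twist": [0, 0, 0], "xyz": [0, 0, 0], "jaw": 0.77},
    {"twist": [0, 0, 0], "xyz": [0, 0, 0], "jaw": 0.74},
    {"twist": [0, 0, 0], "xyz": [0, 0, 0], "jaw": 0.71},
    {"twist": [0, 0, 0], "xyz": [0, 0, 0], "jaw": 0.69},
    {"twist": [0, 0, 0], "xyz": [0, 0, 0], "jaw": 0.67},
    {"twist": [0, 0, 0], "xyz": [0, 0, 0], "jaw": 0.65},
    {"twist": [0, 0, 0], "xyz": [0, 0, 0], "jaw": 0.63},
    {"twist": [0, 0, 0], "xyz": [0, 0, 0], "jaw": 0.63},
  ],
)

```text
time_s: 21.23
ee_pos: [0.48, 0.0268, 0.0612]
eef_rot: [180.0, 80.1, 102.0]
force: [-1.6, 0.7, 2.5]
grip_width: 0.0587
finger_force: 42.8
```

That is a firm, flat grip: 58.7 mm at 43 N. Lifting it, and planning the carry and lay-over.

Emit:
arm_command(
  force=70,
  steps=[
    {"twist": [0, 0, 0], "xyz": [0, 0, 0], "jaw": 0.55},
    {"twist": [0, 0, 0], "xyz": [0, 0, 0], "jaw": 0.55},
    {"twist": [0, 0, 0], "xyz": [-0.003, 0, -0.0005], "jaw": 0.55},
    {"twist": [0, 0, 0], "xyz": [-0.005, 0, -0.0009], "jaw": 0.55},
    {"twist": [0, 0, 0], "xyz": [-0.01, 0, -0.0018], "jaw": 0.55},
    {"twist": [0, 0, 0], "xyz": [-0.01, 0, -0.0018], "jaw": 0.55},
    {"twist": [0, 0, 0], "xyz": [-0.01, 0, -0.0018], "jaw": 0.55},
    {"twist": [0, 0, 0], "xyz": [-0.01, 0, -0.0018], "jaw": 0.55},
    {"twist": [0, 0, 0], "xyz": [-0.01, 0, -0.0018], "jaw": 0.55},
    {"twist": [0, 0, 0], "xyz": [-0.01, 0, -0.0018], "jaw": 0.55},
  ],
)

```text
time_s: 22.07
ee_pos: [0.48, 0.0271, 0.1314]
eef_rot: [179.7, 80.1, 101.8]
force: [0.6, 0.0, -1.7]
grip_width: 0.0577
finger_force: 75.9
```

```bash
cat >> h.py <<'E'
A1=pose([.480,.0268,.0612],Ro.from_euler('xyz',[180,80.1,102],degrees=True).as_matrix())
X2=np.linalg.inv(A1)@adpose([.475,.046,.0475],12,90)
E
python3 - <<'E'
from h import *
s=read_state();print(s['ee_pos'],s['eef_rot'],s['force'],s['grip_width'],s['finger_force'])
A=cur();print(np.round((A@X2),3).tolist())
t=capture('side')
for r in masks_of('adapter',t)[:1]:print(r['rect'],r['confidence'])
q=np.argwhere(sil(t,A@X2,False));print('pred',q.min(0)[::-1],q.max(0)[::-1])
F=adpose([.503,-.127,.010],12.3,180)@np.linalg.inv(X2);H=F.copy();H[2,3]+=.06
rows(A,H,20);rows(H,F,10);print(H[:3,3],F[:3,3])
D=np.real(logm(np.linalg.inv(A)@H));
for k in(.25,.5,.75):
    M=A@np.real(expm(D*k))@X2;X=solid()@M[:3,:3].T+M[:3,3];print(k,np.round(M[:3,3],3),'minz',X[:,2].min().round(3))
E
```

```text
[0.47998745 0.02713887 0.13143886] [179.74741115  80.08512359 101.78942334] [ 0.61704748  0.03029327 -1.73900498] 0.057698008465844594 75.87619686790276
[[0.978, -0.001, 0.209, 0.475], [0.209, -0.0, -0.978, 0.046], [0.001, 1.0, -0.0, 0.118], [0.0, 0.0, 0.0, 1.0]]
[339.1, 169.1, 368.7, 185.3] 0.69
pred [340 167] [371 216]
20 rows twist [-0.01, 4.5, -0.01] xyz [-0.0047, -0.0004, 0.0093] | 4.5 deg 10.4 mm
10 rows twist [-0.0, 0.0, -0.0] xyz [-0.001, -0.0, 0.0059] | 0.0 deg 6.0 mm
[ 0.50679672 -0.14019405  0.05018001] [ 0.50679672 -0.14019405 -0.00981999]
0.25 [ 0.483 -0.001  0.134] minz 0.09
0.5 [ 0.491 -0.05   0.13 ] minz 0.097
0.75 [ 0.498 -0.094  0.108] minz 0.09
```

Emit:
arm_command(
  steps=[
    {"twist": [0, 4.5, 0], "xyz": [-0.0047, -0.0004, 0.0093], "jaw": 0.55},
    {"twist": [0, 4.5, 0], "xyz": [-0.0047, -0.0004, 0.0093], "jaw": 0.55},
    {"twist": [0, 4.5, 0], "xyz": [-0.0047, -0.0004, 0.0093], "jaw": 0.55},
    {"twist": [0, 4.5, 0], "xyz": [-0.0047, -0.0004, 0.0093], "jaw": 0.55},
    {"twist": [0, 4.5, 0], "xyz": [-0.0047, -0.0004, 0.0093], "jaw": 0.55},
    {"twist": [0, 4.5, 0], "xyz": [-0.0047, -0.0004, 0.0093], "jaw": 0.55},
    {"twist": [0, 4.5, 0], "xyz": [-0.0047, -0.0004, 0.0093], "jaw": 0.55},
    {"twist": [0, 4.5, 0], "xyz": [-0.0047, -0.0004, 0.0093], "jaw": 0.55},
    {"twist": [0, 4.5, 0], "xyz": [-0.0047, -0.0004, 0.0093], "jaw": 0.55},
    {"twist": [0, 4.5, 0], "xyz": [-0.0047, -0.0004, 0.0093], "jaw": 0.55},
  ],
)

```text
time_s: 23.0
ee_pos: [0.4972, -0.0731, 0.1246]
eef_rot: [179.9, 34.9, 102.0]
force: [0.9, -0.6, -2.0]
grip_width: 0.0574
finger_force: 75.8
```

Emit:
arm_command(
  steps=[
    {"twist": [0, 4.5, 0], "xyz": [-0.0047, -0.0004, 0.0093], "jaw": 0.55},
    {"twist": [0, 4.5, 0], "xyz": [-0.0047, -0.0004, 0.0093], "jaw": 0.55},
    {"twist": [0, 4.5, 0], "xyz": [-0.0047, -0.0004, 0.0093], "jaw": 0.55},
    {"twist": [0, 4.5, 0], "xyz": [-0.0047, -0.0004, 0.0093], "jaw": 0.55},
    {"twist": [0, 4.5, 0], "xyz": [-0.0047, -0.0004, 0.0093], "jaw": 0.55},
    {"twist": [0, 4.5, 0], "xyz": [-0.0047, -0.0004, 0.0093], "jaw": 0.55},
    {"twist": [0, 4.5, 0], "xyz": [-0.0047, -0.0004, 0.0093], "jaw": 0.55},
    {"twist": [0, 4.5, 0], "xyz": [-0.0047, -0.0004, 0.0093], "jaw": 0.55},
    {"twist": [0, 4.5, 0], "xyz": [-0.0047, -0.0004, 0.0093], "jaw": 0.55},
    {"twist": [0, 4.5, 0], "xyz": [-0.0047, -0.0004, 0.0093], "jaw": 0.55},
  ],
)

```text
time_s: 23.83
ee_pos: [0.5073, -0.1403, 0.0483]
eef_rot: [179.9, -10.1, 102.0]
force: [-0.0, -0.0, -1.4]
grip_width: 0.0579
finger_force: 75.7
```

Run:
```python
from h import *
s=read_state();print(s['time_s'],s['ee_pos'],s['eef_rot'],s['force'],s['grip_width'],s['finger_force'],s['q'])
A=cur();M=A@X2;print(np.round(M,3).tolist())
for n in('side','top'):
    t=capture(n)
    for k in('adapter','drain_board'):
        for r in masks_of(k,t)[:2]:print(n,k,r['rect'],r['confidence'])
    q=np.argwhere(sil(t,M,False));print('pred',q.min(0)[::-1],q.max(0)[::-1])
F=adpose([.503,-.127,.010],12.3,180)@np.linalg.inv(X2);H=F.copy();H[2,3]+=.01
rows(A,H,10)
```

```text
23.8333 [ 0.50728892 -0.14029705  0.04827035] [179.94206454 -10.09186942 102.01416356] [-0.00785662 -0.02343259 -1.35877415] 0.05786183776263561 75.72094411938451 [-28.68480157  29.15006457 -15.04680845  52.37914793   7.67229462
  48.86472182]
[[0.978, 0.208, 0.0, 0.504], [0.208, -0.978, 0.003, -0.127], [0.001, -0.003, -1.0, 0.068], [0.0, 0.0, 0.0, 1.0]]
side adapter [347.2, 157.9, 375.9, 187.8] 0.87
pred [351 158] [376 187]
top adapter [375.5, 203.8, 410.7, 234.2] 0.84
top drain_board [354.7, 196.6, 407.5, 251.5] 0.94
pred [373 200] [418 233]
10 rows twist [0.01, -0.02, -0.03] xyz [-0.0008, -0.0, 0.0047] | 0.0 deg 4.8 mm
```

The adapter is face down above the free half and the silhouettes match the tracked pose. Lowering.

Emit:
arm_command(
  steps=[
    {"twist": [0, 0, 0], "xyz": [-0.0008, 0, 0.0047], "jaw": 0.55},
    {"twist": [0, 0, 0], "xyz": [-0.0008, 0, 0.0047], "jaw": 0.55},
    {"twist": [0, 0, 0], "xyz": [-0.0008, 0, 0.0047], "jaw": 0.55},
    {"twist": [0, 0, 0], "xyz": [-0.0008, 0, 0.0047], "jaw": 0.55},
    {"twist": [0, 0, 0], "xyz": [-0.0008, 0, 0.0047], "jaw": 0.55},
    {"twist": [0, 0, 0], "xyz": [-0.0008, 0, 0.0047], "jaw": 0.55},
    {"twist": [0, 0, 0], "xyz": [-0.0008, 0, 0.0047], "jaw": 0.55},
    {"twist": [0, 0, 0], "xyz": [-0.0008, 0, 0.0047], "jaw": 0.55},
    {"twist": [0, 0, 0], "xyz": [-0.0008, 0, 0.0047], "jaw": 0.55},
    {"twist": [0, 0, 0], "xyz": [-0.0007, 0, 0.004], "jaw": 0.55},
  ],
)

```text
time_s: 24.97
ee_pos: [0.5072, -0.1396, 0.0008]
eef_rot: [180.0, -9.9, 102.0]
force: [-0.1, -0.0, -0.2]
grip_width: 0.0576
finger_force: 75.7
```

Emit:
arm_command(
  steps=[
    {"twist": [0, 0, 0], "xyz": [-0.0002, 0, 0.001], "jaw": 0.55},
    {"twist": [0, 0, 0], "xyz": [-0.0002, 0, 0.001], "jaw": 0.55},
    {"twist": [0, 0, 0], "xyz": [-0.0002, 0, 0.001], "jaw": 0.55},
    {"twist": [0, 0, 0], "xyz": [-0.0002, 0, 0.001], "jaw": 0.55},
    {"twist": [0, 0, 0], "xyz": [-0.0002, 0, 0.001], "jaw": 0.55},
    {"twist": [0, 0, 0], "xyz": [-0.0002, 0, 0.001], "jaw": 0.55},
    {"twist": [0, 0, 0], "xyz": [-0.0002, 0, 0.001], "jaw": 0.55},
    {"twist": [0, 0, 0], "xyz": [0, 0, 0], "jaw": 0.55},
    {"twist": [0, 0, 0], "xyz": [0, 0, 0], "jaw": 0.55},
    {"twist": [0, 0, 0], "xyz": [0, 0, 0], "jaw": 0.55},
  ],
)

```text
time_s: 25.8
ee_pos: [0.5074, -0.1398, -0.0057]
eef_rot: [180.0, -9.9, 102.0]
force: [-0.1, -0.4, -1.7]
grip_width: 0.0579
finger_force: 75.7
```

Emit:
arm_command(
  steps=[
    {"twist": [0, 0, 0], "xyz": [-0.0002, 0, 0.001], "jaw": 0.55},
    {"twist": [0, 0, 0], "xyz": [-0.0002, 0, 0.001], "jaw": 0.55},
    {"twist": [0, 0, 0], "xyz": [-0.0001, 0, 0.0007], "jaw": 0.55},
    {"twist": [0, 0, 0], "xyz": [-0.0001, 0, 0.0005], "jaw": 0.55},
    {"twist": [0, 0, 0], "xyz": [-0.0001, 0, 0.0005], "jaw": 0.55},
    {"twist": [0, 0, 0], "xyz": [-0.0001, 0, 0.0005], "jaw": 0.55},
    {"twist": [0, 0, 0], "xyz": [-0.0001, 0, 0.0005], "jaw": 0.55},
    {"twist": [0, 0, 0], "xyz": [0, 0, 0], "jaw": 0.55},
    {"twist": [0, 0, 0], "xyz": [0, 0, 0], "jaw": 0.55},
    {"twist": [0, 0, 0], "xyz": [0, 0, 0], "jaw": 0.55},
  ],
)

```text
time_s: 26.63
ee_pos: [0.5075, -0.1399, -0.0087]
eef_rot: [180.0, -9.9, 102.0]
force: [-3.6, 0.3, 23.3]
grip_width: 0.0577
finger_force: 78.5
```

Emit:
arm_command(
  force=20,
  steps=[
    {"twist": [0, 0, 0], "xyz": [0, 0, -0.0008], "jaw": 0.6},
    {"twist": [0, 0, 0], "xyz": [0, 0, 0], "jaw": 0.66},
    {"twist": [0, 0, 0], "xyz": [0, 0, 0], "jaw": 0.7},
    {"twist": [0, 0, 0], "xyz": [0, 0, 0], "jaw": 0.75},
    {"twist": [0, 0, 0], "xyz": [0, 0, 0], "jaw": 0.8},
    {"twist": [0, 0, 0], "xyz": [0, 0, 0], "jaw": 0.85},
    {"twist": [0, 0, 0], "xyz": [0, 0, 0], "jaw": 0.95},
    {"twist": [0, 0, 0], "xyz": [0, 0, 0], "jaw": 1},
    {"twist": [0, 0, 0], "xyz": [0, 0, 0], "jaw": 1},
    {"twist": [0, 0, 0], "xyz": [0, 0, 0], "jaw": 1},
  ],
)

```text
time_s: 27.47
ee_pos: [0.5074, -0.14, -0.0098]
eef_rot: [180.0, -9.9, 102.0]
force: [0.2, 0.4, 0.4]
grip_width: 0.0854
finger_force: 0.0
```

Emit:
arm_command(
  steps=[
    {"twist": [0, 0, 0], "xyz": [0.001, 0, -0.006], "jaw": 1},
    {"twist": [0, 0, 0], "xyz": [0.001, 0, -0.01], "jaw": 1},
    {"twist": [0, 0, 0], "xyz": [0.002, 0, -0.015], "jaw": 1},
    {"twist": [0, 0, 0], "xyz": [0.002, 0, -0.015], "jaw": 1},
    {"twist": [0, 0, 0], "xyz": [0.003, 0, -0.02], "jaw": 1},
    {"twist": [0, 0, 0], "xyz": [0.003, 0, -0.02], "jaw": 1},
    {"twist": [0, 0, 0], "xyz": [0.003, 0, -0.02], "jaw": 1},
    {"twist": [0, 0, 0], "xyz": [0.003, 0, -0.02], "jaw": 1},
    {"twist": [0, 0, 0], "xyz": [0.003, 0, -0.02], "jaw": 1},
    {"twist": [0, 0, 0], "xyz": [0.003, 0, -0.02], "jaw": 1},
  ],
)

```text
time_s: 28.3
ee_pos: [0.5084, -0.1448, 0.1601]
eef_rot: [179.9, -9.9, 102.1]
force: [-0.2, -0.5, -0.2]
grip_width: 0.0855
finger_force: 0.0
```

Emit:
arm_command(
  steps=[
    {"twist": [0, 0, 0], "xyz": [0.033, 0, -0.005], "jaw": 1},
    {"twist": [0, 0, 0], "xyz": [0.033, 0, -0.005], "jaw": 1},
    {"twist": [0, 0, 0], "xyz": [0.033, 0, -0.005], "jaw": 1},
    {"twist": [0, 0, 0], "xyz": [0.033, 0, -0.005], "jaw": 1},
    {"twist": [0, 0, 0], "xyz": [0.033, 0, -0.005], "jaw": 1},
    {"twist": [0, 0, 0], "xyz": [0.033, 0, -0.005], "jaw": 1},
    {"twist": [0, 0, 0], "xyz": [0.033, 0, -0.005], "jaw": 1},
    {"twist": [0, 0, 0], "xyz": [0.033, 0, -0.005], "jaw": 1},
    {"twist": [0, 0, 0], "xyz": [0, 0, 0], "jaw": 1},
    {"twist": [0, 0, 0], "xyz": [0, 0, 0], "jaw": 1},
  ],
)

```text
time_s: 29.13
ee_pos: [0.4555, 0.104, 0.2442]
eef_rot: [179.8, -9.9, 102.2]
force: [0.4, -0.2, -0.1]
grip_width: 0.085
finger_force: 0.0
```

Run:
```python
from h import *
s=read_state();print(s['time_s'],s['ee_pos'],s['force'])
F=adpose([.503,-.127,.010],12.3,180)
for n in('side','top'):
    t=capture(n);q=np.argwhere(sil(t,F,False));print(n,'pred',q.min(0)[::-1],q.max(0)[::-1])
    for k in('adapter','parked_adapter','wash_bottle','beaker','lab_timer','drain_board'):
        for r in masks_of(k,t)[:2]:
            print(n,k,np.round(r['rect']),r['confidence'])
            if k=='adapter' and n=='top':print(fit([(t,r['mask'],False)],z=.01,x0=.503,y0=-.127,a=180,yaws=[12])[0])
```

```text
29.1333 [0.45546251 0.10401912 0.24424155] [ 0.37787511 -0.17226311 -0.08235315]
side pred [350 177] [375 207]
side adapter [347. 177. 373. 208.] 0.77
side parked_adapter [352. 158. 373. 180.] 0.73
side wash_bottle [239. 163. 275. 243.] 0.94
side beaker [295. 167. 319. 202.] 0.88
side lab_timer [353. 161. 376. 182.] 0.69
side lab_timer [311. 300. 351. 338.] 0.67
side drain_board [333. 166. 384. 218.] 0.8
top pred [371 205] [414 237]
top adapter [372. 203. 412. 231.] 0.85
(np.float64(0.906), 0.503, -0.125, 15)
top parked_adapter [428. 190. 471. 226.] 0.72
top beaker [375. 150. 392. 179.] 0.61
top lab_timer [199. 238. 230. 268.] 0.85
top lab_timer [374. 150. 395. 182.] 0.66
top drain_board [367. 184. 481. 249.] 0.84
```

The adapter lies at (0.503, −0.125) with yaw about 13°, and the other things appear where they were. Handing in.

```bash
python3 -c "
from cell import *
print(hand_in())"
```

```text
the job is handed in; nothing more can be done
None
```

I turned the adapter over under control and laid it bored face down in the free half of the drain board, about 2 mm from its middle and lengthwise along the board. I handed the job in at about 29 s; the hand-in returned no verdict, and in the last camera check the twin, wash bottle, beaker and timer had not visibly moved.

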